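Unstack the samples and set each at its lab station

ROBOT

A 7-joint arm with a two-finger parallel gripper is mounted at the origin on the work surface. World frame = base frame: x ahead of the robot, y to its left, z up, the work surface at z = 0. Lengths are in m, angles in rad, forces in N, time in s.
With the tool pointing down it reaches from about 0.425 to 0.875 m from the base axis. Payload 4.7 kg.
Tool frame: the origin (TCP) lies at the very end of the fingers, on their centre line; the grasp point (between the pads) lies 19 mm behind it (env.grip_point_offset is the distance from the TCP to the grasp point, in m); z points along the fingers, y is the direction in which the jaws open and shut (so a half turn about z gives the same grasp; the last joint's range is limited). The gripper opens to 85 mm and grips with 20 to 120 N. Pads are 22 mm wide; open, the fingers measure 114 mm over their backs; the gripper's body (76 mm by 85 mm) begins 54 mm behind the grasp point. The pads swing forward as they close: fully open they stand 13 mm farther back than shut.
Start: joints at [1.121, 0.321, -0.07, 1.45, 0.023, 1.371, -0.057], TCP at [0.291, -0.581, 0.231] pointing down, gripper open.
Joint ranges: [-2.86, 2.86], [-0.3, 2.09], [-1.38, 1.24], [0.06, 2.45], [-1.56, 4.7], [0.09, 2.05], [-2.69, 2.69]. Speed limits (rad/s): [2.57, 2.57, 3.14, 3.14, 3.14, 3.14, 3.14].

INTERFACE

Orientations are given as a unit quaternion [x, y, z, w].
In Python, from cell import env, imaging gives the robot as it stands. The module is installed in compiled form; this text tells all that it offers.
- The arm moves only by the tool play_rows, never from a script. Its argument "motion" is a list of rows, each a list of 5 numbers: the closure, from -1 (fully open) to 1 (shut), then the shift along the tool's x, y, z in cm, then the turn about the tool's z in rad. A call has 1 to 8 rows; each row shifts and turns the commanded pose from where the row before left it, along the tool's axes as they then stand; what a row does not reach is not made up. A row lasts 1/10 s, in which the tool goes at most 50 mm and 8.59 degrees, less where a joint would pass 70% of its speed; a pose out of reach is approached as far as the arm can. A call is refused whole if a number of a shift passes 5 or a number of a turn 0.15, either way. A call with a gripper value outside its range is refused whole. The fingers move at their own pace and stop on an object; "force" is the grip in N (left out, the last holds). Time passes only in rows, so rows that do not move let the fingers close. It gives the time, the measured TCP pose, the force and the opening at its end, in the units of the state.
- env.get_obs(): the state, without advancing time (a new reading comes with each control period).
- imaging.camera(name): name is "scene" or "top"; returns the picture (420x560x3 uint8, red, green, blue); there is no depth.
- imaging.camera_model(name): a dict with "intrinsics" (3x3 intrinsics, pixels), "rvec" (rotation vector, rad) and "tvec" (3), from world to camera coordinates, as OpenCV has them. Camera axes: x right, y down, z forward; pixel columns grow to the right and rows downward; lengths in m; the calibration is good to about 2 mm. A picture is of the moment at which its call begins. camera_model takes no time and is no camera call.
- env.job_done(): hands the job in, once; it reports no verdict.
The state is a dict: "clock": time; "joint_pos": joint angles; "joint_velocities": joint speeds; "effort": joint torques, N m; "tcp_pos": TCP position; "orientation": TCP orientation; "ft_force": force on the tool from outside, world axes, zero at the start; "ft_torque": the same for the moment, N m; "opening": finger opening in m.
Only numpy, scipy, OpenCV 4.12 (cv2) and the standard library are available. Lean on these libraries where they do the work, as an engineer would, in place of code of your own. Each camera call takes 0.05 s, during which the arm holds its last target.

TASK

Take the sample stack apart from the top, one thing at a time, leaving the slide case where it is until it is empty, and set each thing upright on its own place: the yellow-capped vial standing in the hole of the cork ring, the blue-lidded pot in the middle of the balance's round steel pan, the red-lidded jar in the middle of the stirrer's square white plate, and the grey slide case flat in the middle of the yellow tray, its long side along the tray's long side. Set things down rather than dropping them, let nothing topple, and leave the brown reagent bottle and the conical flask alone.

Things in the scene. Friction and masses are not known exactly. Their poses are not given: they have to be found in the camera images.
- vial: Small upright brown vial with a pale band and a yellow cap, round, 26 mm diameter, 42 mm tall, about 30 g. Starts on top of the blue lid (foot 82 mm above the bench). Origin: centre of its underside; z up along its axis. Goes into the hole of the cork ring, standing on the bench.
- blue_pot: White round pot with a flat blue lid, 50 mm diameter, 46 mm tall, about 90 g. Starts on one end of the grey slide case, 34 mm from the case's centre along its long (y) axis, at either end, with the vial on its lid. Origin: centre of its underside; z up. Goes on the balance's pan.
- red_jar: Brown round jar with a flat red lid and a pale label band, 50 mm diameter, 46 mm tall, about 110 g. Starts on the other end of the slide case, beside the blue-lidded pot (18 mm gap between the two). Origin: centre of its underside; z up. Goes on the stirrer's plate.
- case: Closed grey plastic box for microscope slides with a dark seam line, 60 mm (x) by 124 mm (y) by 36 mm tall, about 250 g, bottom of the stack, standing on the bench. Grip it across its 60 mm width. Origin: centre of its underside; x along its short side, y along its long side, z up. Either way round is right. Goes in the yellow tray.
- balance: Compact white laboratory balance, fixed, with a dark blank display on its front. Its round steel pan, 90 mm diameter, is its highest part: the pan's top is 45 mm above the origin. Origin: at bench level directly under the pan's centre; z up; front towards its own -x. The body is 115 mm wide and reaches from 93 mm before to 53 mm behind the pan's centre, 35 mm high. The pan does not move.
- stirrer: Magnetic stirrer, fixed: dark slate-blue body with two black knobs on the front and a square white ceramic plate, 100 mm by 100 mm, whose top is 55 mm above the origin and is its highest part. Origin: at bench level directly under the plate's centre; z up; front towards its own -x. The body is 116 mm wide and reaches from 95 mm before (knobs 107 mm) to 55 mm behind the plate's centre, 47 mm high.
- cork_ring: Flat brown cork ring lying on the bench, fixed, 96 mm outside diameter, 12 mm high, with a round through hole of 50 mm diameter. Origin: at bench level at the centre of the hole; z up.
- tray: Shallow yellow open tray, fixed, 140 mm (x) by 170 mm (y) outside, walls 3 mm thick and 8 mm high from the bench, inner floor 3 mm above the bench. Origin: centre of its underside; x along its short side, y along its long side, z up.
- reagent_bottle: Brown reagent bottle with black cap and pale label, 66 mm diameter, 130 mm tall, standing loose to one side: leave it alone. Origin: centre of its underside; z up.
- flask: Pale glassy conical flask with a stopper, 76 mm diameter at the foot, 122 mm tall, standing loose to one side: leave it alone. Origin: centre of its underside; z up.
There are look-alikes about, which are no part of the job. Leave any pink or turquoise look-alike of the red_jar alone. Several things have the shape of the blue_pot; the one meant has the colours described above.

How it is judged:
By the outcome, as a careful person would: the job done as asked, in the order asked, and still so for the second after the job is handed in, with the robot touching nothing.
It also fails if it takes over 128 s, if anything falls off the work surface, if the arm or the gripper's body presses on something with over 40 N, if the wrist force passes 120 N, or if a joint passes its speed limit or range.

## Working session

There is one attempt and no reset: what is moved stays moved. The work goes in short steps, Python scripts to look and compute and a tool call to move; the robot and the scene stay as the last step left them, time stands still between calls to the robot, and variables do not carry over. Pictures are saved under pics/ and viewed, and the job is handed in when it is done.

Besides the shell and the picture viewer there is one more tool, called after ">>>" in YAML: its name, and indented under it one key for each argument. play_rows: Moves the arm, as the interface text tells. Its arguments: {"type":"object","properties":{"motion":{"type":"array"},"force":{"type":"number"}},"required":["motion"]}

```bash
mkdir -p pics; python3 - <<'E'
from cell import env, imaging
import cv2
print(env.get_obs())
for n in ("scene","top"):
    im=imaging.camera(n); cv2.imwrite(f"pics/{n}0.png",im[:,:,::-1]); m=imaging.camera_model(n); print(n,m)
print(env.grip_point_offset)
E
```

```text
{'clock': 0.0, 'joint_pos': array([ 1.12109172,  0.32184273, -0.07008308,  1.45170776,  0.0226244 ,
        1.37082142, -0.05688864]), 'joint_velocities': array([-0.00027646,  0.00133544,  0.00142783,  0.00075846, -0.00104336,
       -0.00207531,  0.00103202]), 'effort': array([-3.79353041e-04, -4.93578744e+01, -3.81851792e-01, -3.14330757e+01,
        1.30723874e-02,  1.13887546e-02,  1.48393946e-05]), 'tcp_pos': array([ 0.29047523, -0.58085626,  0.23019426]), 'orientation': array([ 9.73225186e-01,  2.29851571e-01, -2.89670834e-04, -9.53073379e-04]), 'ft_force': array([-0.07766747,  1.40032697, -0.26518613]), 'ft_torque': array([ 0.03716516, -0.00216644, -0.02052037]), 'opening': 0.08560716297142536}
scene {'intrinsics': array([[382.02229172,   0.        , 281.70369956],
       [  0.        , 382.02229172, 207.05936965],
       [  0.        ,   0.        ,   1.        ]]), 'rvec': array([ 1.97911211,  1.44518116, -0.57815585]), 'tvec': array([-0.16276627, -0.34655571,  1.35137058])}
top {'intrinsics': array([[403.21617407,   0.        , 274.84173122],
       [  0.        , 403.21617407, 212.49841985],
       [  0.        ,   0.        ,   1.        ]]), 'rvec': array([ 2.15552967, -2.13397459,  0.17042589]), 'tvec': array([-0.02708128,  0.5910273 ,  1.22572964])}
0.0187
```

View pics/scene0.png

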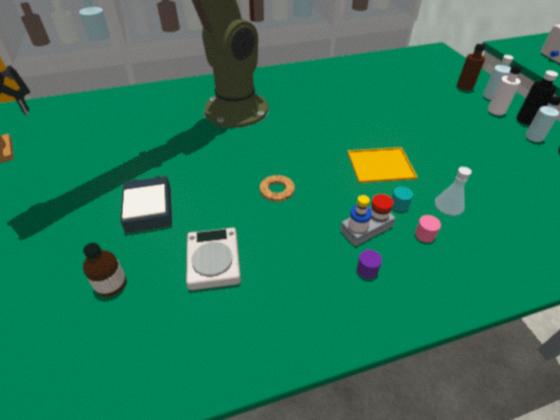

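View pics/top0.png

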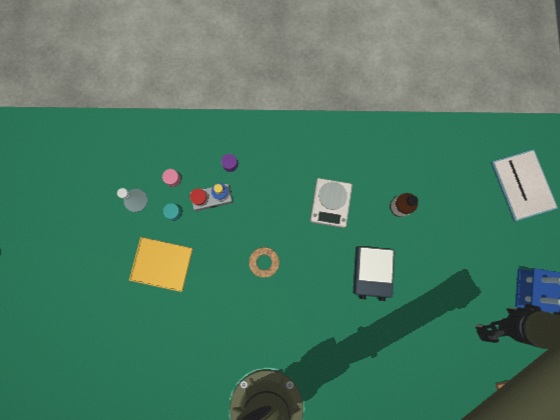

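Candidates, by pixel in the top view:
- **Yellow cap:** (218,188), with the yellow tray at (160,264) as the only other yellow item.
- **Blue lid:** (220,193). The purple pot at (229,162) and the turquoise one at (172,211) have the same shape.
- **Red lid:** (198,196). The pink look-alike is at (171,177) and the turquoise one at (172,211).

I'll choose the stack on the grey case and check it in a close crop.

```bash
python3 - <<'E'
import cv2,numpy as np
a=cv2.imread('pics/scene0.png')[150:290,320:480]; b=cv2.imread('pics/top0.png')[145:225,150:245]
a=cv2.resize(a,None,fx=4,fy=4,interpolation=cv2.INTER_CUBIC)[:560]; b=cv2.resize(b,None,fx=8,fy=7,interpolation=cv2.INTER_CUBIC)
cv2.imwrite('pics/c1.png',a);cv2.imwrite('pics/c2.png',b)
c=cv2.imread('pics/top0.png')[170:310,120:400]
cv2.imwrite('pics/c3.png',cv2.resize(c,None,fx=2.8,fy=2.8,interpolation=cv2.INTER_CUBIC))
E
```

```text
(no output)
```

View pics/c1.png

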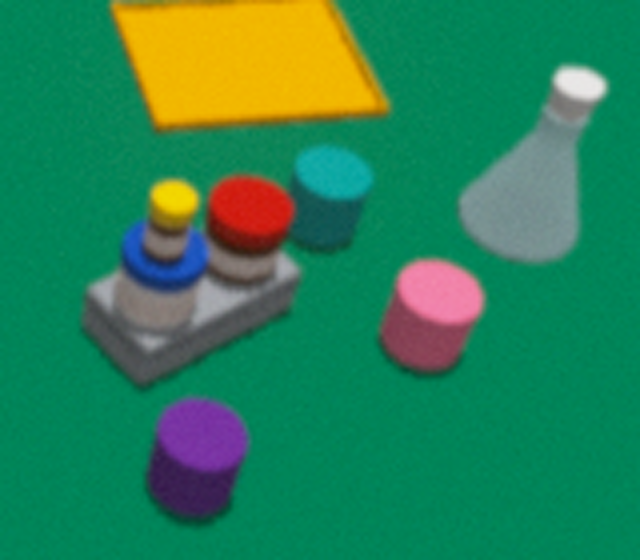

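View pics/c2.png

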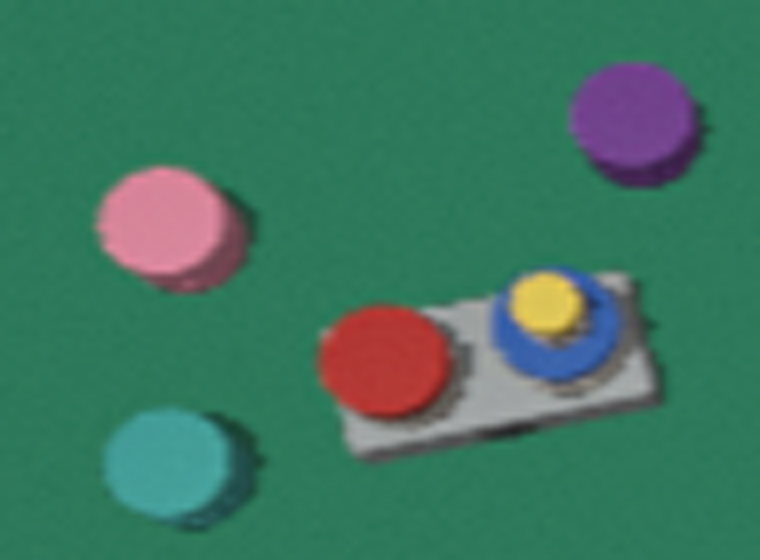

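View pics/c3.png

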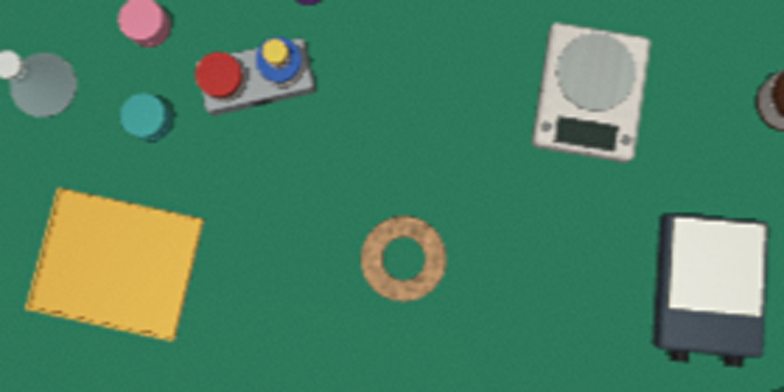

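```bash
cat > h.py <<'E'
import cv2,numpy as np
from scipy.optimize import minimize
from cell import env, imaging
S=4
cams={n:imaging.camera_model(n) for n in("scene","top")}
def proj(P,n):
    m=cams[n]; return cv2.projectPoints(np.asarray(P,float).reshape(-1,1,3),m["rvec"],m["tvec"],m["intrinsics"],None)[0][:,0]
def back(uv,z,n):
    m=cams[n];R=cv2.Rodrigues(m["rvec"])[0];d=R.T@np.linalg.inv(m["intrinsics"])@np.array([*uv,1.]);c=-R.T@m["tvec"].ravel()
    return (c+d*(z-c[2])/d[2])
T=np.linspace(0,2*np.pi,60,endpoint=False)
def cyl(x,y,z0,z1,r): return np.vstack([np.c_[x+r*np.cos(T),y+r*np.sin(T),0*T+z] for z in(z0,z1)])
def box(x,y,a,z0,z1,lx,ly):
    p=np.array([[sx*lx/2,sy*ly/2] for sx,sy in((1,1),(1,-1),(-1,-1),(-1,1))]);c,s=np.cos(a),np.sin(a)
    p=p@np.array([[c,s],[-s,c]])+[x,y]
    return np.vstack([np.c_[p,np.full(4,z)] for z in(z0,z1)])
def render(P,n,shape=(420,560)):
    q=proj(P,n);q=(q+.5)*S-.5
    m=np.zeros((shape[0]*S,shape[1]*S),np.uint8)
    cv2.fillConvexPoly(m,cv2.convexHull(np.round(q*16).astype(np.int32)),255,shift=4)
    return cv2.resize(m,(shape[1],shape[0]),interpolation=cv2.INTER_AREA)/255.
def hsv(im): return cv2.cvtColor(cv2.cvtColor(im,cv2.COLOR_RGB2BGR),cv2.COLOR_BGR2HSV).astype(int)
def mask(im,hl,hh,smin,vmin,seed,smax=255,vmax=255):
    H=hsv(im);h=H[...,0];ok=((h>=hl)&(h<=hh)) if hl<=hh else ((h>=hl)|(h<=hh))
    ok&=(H[...,1]>=smin)&(H[...,1]<=smax)&(H[...,2]>=vmin)&(H[...,2]<=vmax)
    l=cv2.connectedComponents(ok.astype(np.uint8))[1]
    s=l[int(seed[1]),int(seed[0])]
    return ((l==s)&ok).astype(float) if s else ok*0.
def fit(f,x0,masks,step):
    def cost(p): return sum(np.abs(render(f(p),n)-m).sum()/m.sum() for n,m in masks.items())
    x0=np.array(x0,float);sim=np.vstack([x0]+[x0+np.eye(len(x0))[i]*step[i] for i in range(len(x0))])
    r=minimize(cost,x0,method="Nelder-Mead",options=dict(initial_simplex=sim,maxiter=250,xatol=1e-4,fatol=1e-4))
    return r.x,r.fun
E
python3 - <<'E'
from h import *
im={n:cv2.imread(f'pics/{n}0.png')[:,:,::-1].copy() for n in("scene","top")}
def rep(name,f,x0,ms,st):
    for k in (["scene"],["top"],["scene","top"]):
        if all(q in ms for q in k):
            x,c=fit(f,x0,{q:ms[q] for q in k},st);print(name,k,np.round(x,4),round(c,3),[int(ms[q].sum()) for q in k])
seeds=dict(red=((383,201),(198,196)),yel=((363,202),(218,188)))
ms={n:mask(im[n],170,8,150,60,seeds['red'][i]) for i,n in enumerate(im)}
p0=back((198,196),.082,"top");rep('red',lambda p:cyl(p[0],p[1],.082-p[2],.082,.025),[p0[0],p0[1],.014],ms,[.01,.01,.004])
ms={n:mask(im[n],20,35,120,80,seeds['yel'][i]) for i,n in enumerate(im)}
p0=back((218,188),.124,"top");rep('yel',lambda p:cyl(p[0],p[1],.124-p[2],.124,.013),[p0[0],p0[1],.012],ms,[.01,.01,.004])
ms={n:mask(im[n],15,35,150,80,s) for n,s in(("scene",(380,163)),("top",(160,264)))}
p0=back((160,264),0.004,"top");rep('tray',lambda p:box(p[0],p[1],p[2],0,.008,.14,.17),[p0[0],p0[1],-.2],ms,[.01,.01,.1])
# plate
for n,s in(("scene",(145,200)),("top",(376,265))): print(hsv(im[n])[s[1],s[0]])
ms={n:mask(im[n],0,179,0,170,s,smax=70) for n,s in(("scene",(145,200)),("top",(376,265)))}
p0=back((376,265),0.055,"top");rep('plate',lambda p:box(p[0],p[1],p[2],.05,.055,.1,.1),[p0[0],p0[1],0.05],ms,[.01,.01,.1])
# ring outer
ms={}
for n,s in(("scene",(264,188)),("top",(251,263))):
    m=mask(im[n],3,25,70,60,s);c=cv2.findContours(m.astype(np.uint8),cv2.RETR_EXTERNAL,cv2.CHAIN_APPROX_NONE)[0]
    m=np.zeros((420,560),np.uint8);cv2.drawContours(m,c,-1,1,-1);ms[n]=m.astype(float)
p0=back((264,263),0.006,"top");rep('ring',lambda p:cyl(p[0],p[1],0,.012,.048),p0[:2],ms,[.01,.01])
# balance: body mask for top
for n,s in(("scene",(212,259)),("top",(333,195))): print('pan',hsv(im[n])[s[1],s[0]], hsv(im[n])[s[1]-2 if n=='scene' else s[1],s[0]+ (26 if n=='scene' else 17)])
E
```

```text
red ['scene'] [0.6386 0.2176 0.0113] 0.071 [314]
red ['top'] [0.6335 0.2169 0.001 ] 0.084 [198]
red ['scene', 'top'] [0.6367 0.2185 0.0139] 0.255 [314, 198]
yel ['scene'] [0.6543 0.152  0.0118] 0.135 [117]
yel ['top'] [0.6511 0.1497 0.0015] 0.158 [57]
yel ['scene', 'top'] [0.6534 0.1511 0.0123] 0.431 [117, 57]
tray ['scene'] [ 0.4298  0.3427 -0.1997] 0.028 [1854]
tray ['top'] [ 0.4286  0.3403 -0.2031] 0.037 [2341]
tray ['scene', 'top'] [ 0.4293  0.3418 -0.2038] 0.075 [1854, 2341]
[ 20  13 244]
[ 30  12 227]
plate ['scene'] [ 0.4311 -0.3312 -0.0904] 0.047 [1174]
plate ['top'] [ 0.431  -0.3327 -0.0804] 0.045 [1048]
plate ['scene', 'top'] [ 0.4311 -0.3318 -0.0824] 0.102 [1174, 1048]
ring ['scene'] [0.4364 0.015 ] 0.112 [681]
ring ['top'] [0.4379 0.0128] 0.043 [706]
ring ['scene', 'top'] [0.4382 0.0133] 0.163 [681, 706]
pan [ 56  10 183] [ 73  48 148]
pan [ 56  11 167] [ 62  29 148]
```

```bash
python3 - <<'E'
import cv2
c=cv2.imread('pics/top0.png')[170:235,300:365];d=cv2.imread('pics/scene0.png')[220:300,175:255]
print(cv2.imwrite('pics/c4.png',cv2.resize(c,None,fx=8,fy=8)),cv2.imwrite('pics/c5.png',cv2.resize(d,None,fx=7,fy=7)))
E
```

```text
True True
```

View pics/c4.png

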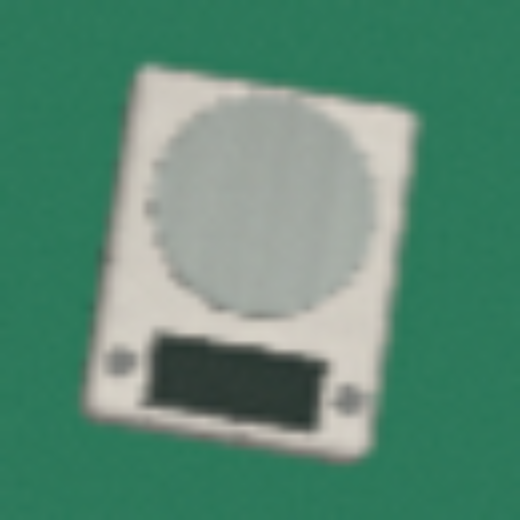

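View pics/c5.png

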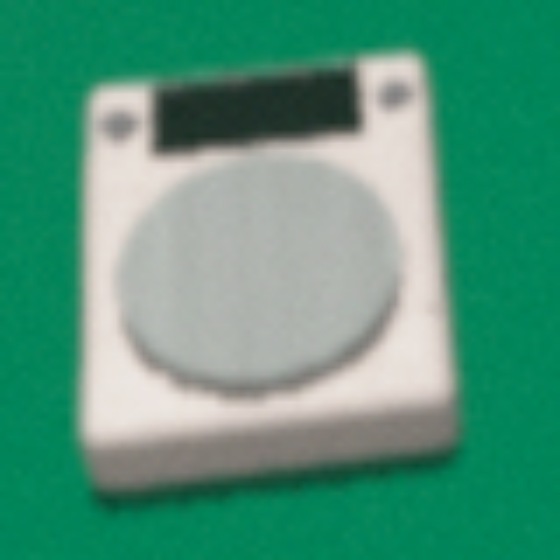

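```bash
python3 - <<'E'
from h import *
im={n:cv2.imread(f'pics/{n}0.png')[:,:,::-1].copy() for n in("scene","top")}
print(back((332.6,195.2),.045,"top"))
# balance non-green body
ms={}
for n,s in(("scene",(195,260)),("top",(318,200))):
    H=hsv(im[n]);ok=~((H[...,0]>70)&(H[...,0]<90)&(H[...,1]>110)&(H[...,2]>40));
    l=cv2.connectedComponents(ok.astype(np.uint8))[1];ms[n]=(l==l[s[1],s[0]]).astype(float)
def bal(p):
    c,s=np.cos(p[2]),np.sin(p[2]);o=-.02
    return box(p[0]+o*c,p[1]+o*s,p[2],0,.035,.146,.115)
for k in(["scene"],["top"],["scene","top"]): print('bal',k,fit(bal,[.65,-.2,-.1],{q:ms[q] for q in k},[.01,.01,.1]),[ms[q].sum() for q in k])
# stack union silhouette
ms={}
for n,s in(("scene",(355,233)),("top",(209,198))):
    H=hsv(im[n]);ok=~((H[...,0]>65)&(H[...,0]<95)&(H[...,1]>110));
    l=cv2.connectedComponents(ok.astype(np.uint8))[1];ms[n]=(l==l[s[1],s[0]]).astype(float);print(ms[n].sum())
def st(p,n):
    x,y,a=p;u=np.array([-np.sin(a),np.cos(a)])
    B=np.array([x,y])-.034*u;R=np.array([x,y])+.034*u
    m=render(box(x,y,a,0,.036,.06,.124),n)
    for P in(cyl(*B,.036,.082,.025),cyl(*R,.036,.082,.025),cyl(*B,.082,.124,.013)): m=np.maximum(m,render(P,n))
    return m
for k in(["scene"],["top"],["scene","top"]):
    def cost(p): return sum(np.abs(st(p,n)-ms[n]).sum()/ms[n].sum() for n in k)
    x0=np.array([.645,.185,.15])
    r=minimize(cost,x0,method="Nelder-Mead",options=dict(initial_simplex=np.vstack([x0,x0+[.01,0,0],x0+[0,.01,0],x0+[0,0,.1]]),xatol=1e-4,fatol=1e-4,maxiter=200))
    x,y,a=r.x;u=np.array([-np.sin(a),np.cos(a)]);print(k,r.x,r.fun,'blue',r.x[:2]-.034*u,'red',r.x[:2]+.034*u)
E
```

```text
[ 0.64885013 -0.20409784  0.045     ]
bal ['scene'] (array([ 0.64774346, -0.20182718, -0.16089574]), np.float64(0.05573942634905201)) [np.float64(3025.0)]
bal ['top'] (array([ 0.64981952, -0.20443346, -0.15748321]), np.float64(0.03185700509712082)) [np.float64(1708.0)]
bal ['scene', 'top'] (array([ 0.64988406, -0.20303597, -0.15249266]), np.float64(0.10894499959582804)) [np.float64(3025.0), np.float64(1708.0)]
1888.0
872.0
['scene'] [0.64348823 0.18745099 0.2544527 ] 0.044693004320372216 blue [0.65204656 0.15454575] red [0.63492989 0.22035623]
['top'] [0.64407766 0.18526558 0.23852325] 0.04020957006655873 blue [0.65211077 0.15222819] red [0.63604455 0.21830297]
['scene', 'top'] [0.64420658 0.18637887 0.24556313] 0.0970443219271848 blue [0.65247207 0.15339885] red [0.63594109 0.21935889]
```

The crops show the stack clearly: yellow-capped vial on the blue-lidded pot, with the red jar beside it on the grey case. The positions agree between cameras to about 2 mm. Next I turn the tool so the jaws run along the case's short side.

>>> play_rows:
  motion:
    - [-1, 0, 0, 0, -0.14]
    - [-1, 0, 0, 0, -0.14]
    - [-1, 0, 0, 0, -0.14]
    - [-1, 0, 0, 0, -0.14]
    - [-1, 0, 0, 0, -0.14]
    - [-1, 0, 0, 0, -0.14]
    - [-1, 0, 0, 0, -0.14]
    - [-1, 0, 0, 0, -0.14]
  force: 30

```text
clock: 0.9
tcp_pos: [0.2906, -0.5811, 0.2306]
orientation: [0.7, 0.714, 0.0, -0.001]
ft_force: [-0.6, -0.7, 0.5]
opening: 0.0852
```

```bash
cat > go.py <<'E'
import sys,numpy as np
from scipy.spatial.transform import Rotation as R
from cell import env
# usage go.py x y z psi : remaining shift (tool cm) and turn
o=env.get_obs();r=R.from_quat(o['orientation']);M=r.as_matrix();psi=np.arctan2(M[1,0],M[0,0])
print('t',round(o['clock'],2),'tcp',np.round(o['tcp_pos'],4),'psi',round(psi,3),'tilt',round(float(np.degrees(np.arccos(-M[2,2]))),2),'open',round(o['opening'],4),'F',np.round(o['ft_force'],1),'j',np.round(o['joint_pos'],2))
a=[float(v) for v in sys.argv[1:]]
if len(a)>=3:
    d=np.array(a[:3])-o['tcp_pos']
    print('shift now',np.round(M.T@d*100,2))
    if len(a)>3:
        t=-(a[3]-psi);t=(t+np.pi/2)%np.pi-np.pi/2;print('turn',round(t,3));
        print('shift after turn',np.round((r*R.from_rotvec([0,0,t])).as_matrix().T@d*100,2))
E
python3 go.py 0.6525 0.152 0.2 1.816
python3 - <<'E'
from h import *
for k,uv in dict(turq=(172,211),pink=(171,177),purple=(229,162)).items(): 
    p=back(uv,.046,"top");d=p[:2]-[.644,.186];c,s=np.cos(.245),np.sin(.245);print(k,p.round(3),'case frame',(d@[c,s]).round(3),(d@[-s,c]).round(3))
E
```

```text
t 0.9 tcp [ 0.2906 -0.5811  0.2306] psi 1.59 tilt 0.07 open 0.0852 F [-0.6 -0.7  0.5] j [ 1.24  0.33 -0.22  1.45  0.07  1.37  1.03]
shift now [72.61 37.56  3.12]
turn -0.226
shift after turn [62.33 52.91  3.12]
turq [0.593 0.303 0.046] case frame -0.022 0.126
pink [0.702 0.311 0.046] case frame 0.087 0.107
purple [0.754 0.128 0.046] case frame 0.092 -0.083
```

>>> play_rows:
  motion:
    - [-1, 0, 0, 0, -0.113]
    - [-1, 0, 0, 0, -0.113]
    - [-1, 3.1, 2.6, 0, 0]
    - [-1, 3.1, 2.6, 0, 0]
    - [-1, 3.1, 2.6, 0, 0]
    - [-1, 3.1, 2.6, 0, 0]
    - [-1, 3.1, 2.6, 0, 0]
    - [-1, 3.1, 2.6, 0, 0]

```text
clock: 1.7
tcp_pos: [0.3986, -0.362, 0.231]
orientation: [0.618, 0.786, -0.0, -0.0]
ft_force: [1.0, 0.3, -0.6]
opening: 0.0851
```

>>> play_rows:
  motion:
    - [-1, 3.1, 2.65, 0, 0]
    - [-1, 3.1, 2.65, 0, 0]
    - [-1, 3.1, 2.65, 0, 0]
    - [-1, 3.1, 2.65, 0, 0]
    - [-1, 3.1, 2.65, 0, 0]
    - [-1, 3.1, 2.65, 0, 0]
    - [-1, 3.1, 2.65, 0, 0]
    - [-1, 2, 2, 0, 0]

```text
clock: 2.5
tcp_pos: [0.5424, -0.0813, 0.2312]
orientation: [0.616, 0.787, 0.0, -0.0]
ft_force: [0.6, 0.3, 0.5]
opening: 0.0855
```

```bash
python3 go.py 0.6525 0.152 0.14 1.816
```

```text
t 2.5 tcp [ 0.5424 -0.0813  0.2312] psi 1.813 tilt 0.05 open 0.0855 F [0.6 0.3 0.5] j [ 0.7   0.15 -0.66  1.69  0.09  1.34  0.27]
shift now [20.   16.28  9.14]
turn -0.003
shift after turn [19.95 16.34  9.14]
```

>>> play_rows:
  motion:
    - [-1, 2.9, 2.3, 1, 0]
    - [-1, 2.9, 2.3, 1, 0]
    - [-1, 2.9, 2.3, 1, 0]
    - [-1, 2.9, 2.3, 1, 0]
    - [-1, 2.9, 2.3, 1, 0]
    - [-1, 2, 1.6, 1, 0]
    - [-1, 1, 1, 0, 0]
    - [-1, 0, 0, 0, 0]

```text
clock: 3.3
tcp_pos: [0.6373, 0.1206, 0.1708]
orientation: [0.617, 0.787, 0.0, -0.001]
ft_force: [0.6, 0.2, -0.4]
opening: 0.0855
```

```bash
python3 go.py 0.6525 0.152 0.1 1.816
```

```text
t 3.3 tcp [0.6373 0.1206 0.1708] psi 1.813 tilt 0.09 open 0.0855 F [ 0.6  0.2 -0.4] j [ 0.32  0.44 -0.72  1.51  0.3   1.3  -0.19]
shift now [2.67 2.23 7.09]
turn -0.003
shift after turn [2.67 2.24 7.09]
```

>>> play_rows:
  motion:
    - [-1, 1.4, 1.1, 0, 0]
    - [-1, 1.3, 1.1, 0, 0]
    - [-1, 0, 0, 1, 0]
    - [-1, 0, 0, 1, 0]
    - [-1, 0, 0, 0, 0]
    - [-1, 0, 0, 0, 0]

```text
clock: 3.9
tcp_pos: [0.652, 0.148, 0.1507]
orientation: [0.619, 0.786, -0.001, -0.0]
ft_force: [0.4, -0.4, 1.0]
opening: 0.0855
```

```bash
python3 go.py 0.6525 0.152 0.1 1.816; python3 - <<'E'
from h import *
im=imaging.camera("scene");cv2.imwrite('pics/s1.png',cv2.resize(im[110:290,270:470,::-1],None,fx=3,fy=3))
E
```

```text
t 3.9 tcp [0.652  0.148  0.1507] psi 1.808 tilt 0.1 open 0.0855 F [ 0.4 -0.4  1. ] j [ 0.26  0.5  -0.71  1.48  0.33  1.28 -0.25]
shift now [0.38 0.14 5.07]
turn -0.008
shift after turn [0.38 0.15 5.07]
```

View pics/s1.png

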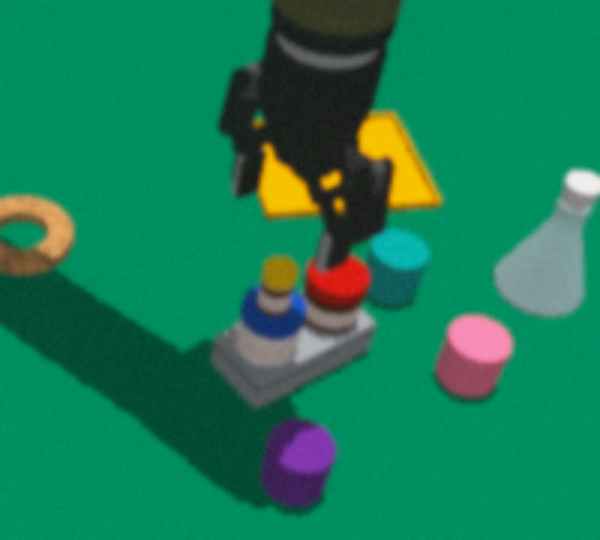

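```bash
python3 - <<'E'
from h import *
a=.237;c=np.array([.652,.148,.164]);u=np.array([np.cos(a),np.sin(a),0])
for p in(c-u*.045,c+u*.045,c,[.6525,.152,.124]): print((proj([p],"scene")[0]-[270,110])*3)
E
```

```text
[243.28619069 191.46881511]
[323.69181718 263.22684903]
[282.20601977 226.20283234]
[278.67085961 264.74127411]
```

The fingers' pixels in this view, (243,190) and (325,258), match the projection, and the vial sits midway between them. I'll descend and grip high on the vial.

>>> play_rows:
  motion:
    - [-1, 0.35, 0.1, 1, 0]
    - [-1, 0, 0, 1, 0]
    - [-1, 0, 0, 1, 0]
    - [-1, 0, 0, 1, 0]
    - [-1, 0, 0, 1, 0]
    - [-1, 0, 0, 0, 0]
    - [-1, 0, 0, 0, 0]

```text
clock: 4.65
tcp_pos: [0.6524, 0.1536, 0.1009]
orientation: [0.618, 0.786, -0.0, -0.0]
ft_force: [-0.7, 0.7, 0.2]
opening: 0.0854
```

```bash
python3 go.py 0.6525 0.152 0.1 1.816
```

```text
t 4.65 tcp [0.6524 0.1536 0.1009] psi 1.81 tilt 0.03 open 0.0854 F [-0.7  0.7  0.2] j [ 0.24  0.55 -0.69  1.53  0.36  1.2  -0.28]
shift now [-0.16 -0.03  0.09]
turn -0.006
shift after turn [-0.16 -0.03  0.09]
```

>>> play_rows:
  motion:
    - [1, 0, 0, 0, 0]
    - [1, 0, 0, 0, 0]
    - [1, 0, 0, 0, 0]
    - [1, 0, 0, 0, 0]
    - [1, 0, 0, 0, 0]
    - [1, 0, 0, 0, 0]
    - [1, 0, 0, 0, 0]
    - [1, 0, 0, 0, 0]
  force: 25

```text
clock: 5.45
tcp_pos: [0.6527, 0.1537, 0.1017]
orientation: [0.618, 0.786, 0.0, 0.0]
ft_force: [-0.5, -0.0, 3.5]
opening: 0.0248
```

>>> play_rows:
  motion:
    - [1, 0, 0, 0, 0]
    - [1, 0, 0, -0.5, 0]
    - [1, 0, 0, -1.5, 0]
    - [1, 0, 0, -2, 0]
    - [1, 0, 0, -2, 0]
    - [1, 0, 0, -2, 0]
    - [1, 0, 0, 0, 0]

```text
clock: 6.15
tcp_pos: [0.6543, 0.1546, 0.1855]
orientation: [0.618, 0.786, 0.002, 0.002]
ft_force: [0.6, 0.1, -0.2]
opening: 0.0248
```

```bash
python3 go.py 0.438 0.0135 0.13; python3 - <<'E'
from h import *
im=imaging.camera("scene");cv2.imwrite('pics/s2.png',cv2.resize(im[80:290,270:470,::-1],None,fx=2.8,fy=2.8))
E
```

```text
t 6.15 tcp [0.6543 0.1546 0.1855] psi 1.81 tilt 0.36 open 0.0248 F [ 0.6  0.1 -0.2] j [ 0.25  0.48 -0.72  1.44  0.32  1.34 -0.25]
shift now [ -8.59 -24.39   5.4 ]
```

View pics/s2.png

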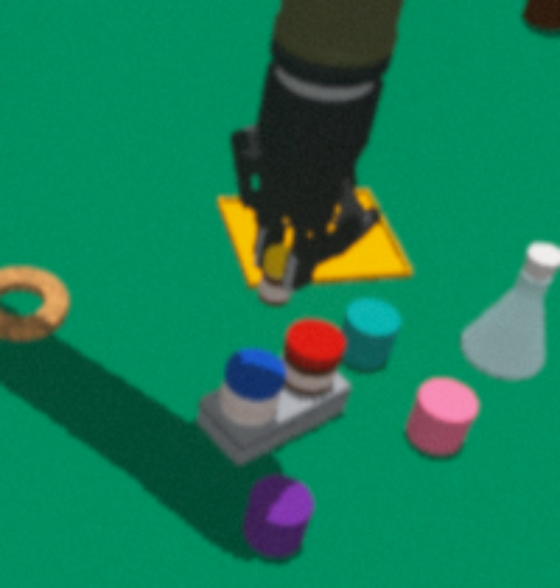

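The vial is upright in the jaws at (275,275). The blue pot and red jar haven't moved. On to the cork ring.

>>> play_rows:
  motion:
    - [1, -0.4, -1.2, 0, 0]
    - [1, -0.8, -2.4, 0, 0]
    - [1, -0.8, -2.4, 0, 0]
    - [1, -0.8, -2.4, 0, 0]
    - [1, -0.8, -2.4, 0, 0]
    - [1, -0.8, -2.4, 0, 0]
    - [1, -0.8, -2.4, 0, 0]
    - [1, -0.8, -2.4, 0, 0]

```text
clock: 7.0
tcp_pos: [0.4901, 0.0521, 0.1802]
orientation: [0.618, 0.786, -0.001, -0.001]
ft_force: [1.1, 0.2, -0.4]
opening: 0.0249
```

>>> play_rows:
  motion:
    - [1, -0.9, -2.3, 0, 0]
    - [1, -0.9, -2.3, 0.5, 0]
    - [1, -0.5, -1, 1, 0]
    - [1, -0.2, -0.4, 1, 0]
    - [1, 0, 0, 1, 0]
    - [1, 0, 0, 0, 0]
    - [1, 0, 0, 0, 0]

```text
clock: 7.7
tcp_pos: [0.4398, 0.0151, 0.146]
orientation: [0.617, 0.787, 0.0, -0.001]
ft_force: [-0.5, -0.2, -0.6]
opening: 0.0252
```

```bash
python3 go.py 0.438 0.0135 0.06
```

```text
t 7.7 tcp [0.4398 0.0151 0.146 ] psi 1.811 tilt 0.07 open 0.0252 F [-0.5 -0.2 -0.6] j [ 0.64 -0.05 -0.71  2.03 -0.04  1.15  0.19]
shift now [-0.12 -0.21  8.6 ]
```

>>> play_rows:
  motion:
    - [1, -0.1, -0.2, 2, 0]
    - [1, 0, 0, 2, 0]
    - [1, 0, 0, 2, 0]
    - [1, 0, 0, 2, 0]
    - [1, 0, 0, 1, 0]
    - [1, 0, 0, 0, 0]
    - [1, 0, 0, 0, 0]

```text
clock: 8.4
tcp_pos: [0.4385, 0.0132, 0.0569]
orientation: [0.618, 0.787, 0.0, 0.0]
ft_force: [-0.3, -0.5, -0.2]
opening: 0.0251
```

```bash
python3 go.py 0.438 0.0135 0.02; python3 - <<'E'
from h import *
im=imaging.camera("scene");cv2.imwrite('pics/s3.png',cv2.resize(im[100:240,200:360,::-1],None,fx=4,fy=4))
im=imaging.camera("top");cv2.imwrite('pics/t3.png',cv2.resize(im[210:310,210:310,::-1],None,fx=5,fy=5))
E
```

```text
t 8.4 tcp [0.4385 0.0132 0.0569] psi 1.81 tilt 0.05 open 0.0251 F [-0.3 -0.5 -0.2] j [ 0.62  0.09 -0.73  2.13  0.07  0.95  0.1 ]
shift now [ 0.04 -0.04  3.69]
```

View pics/s3.png

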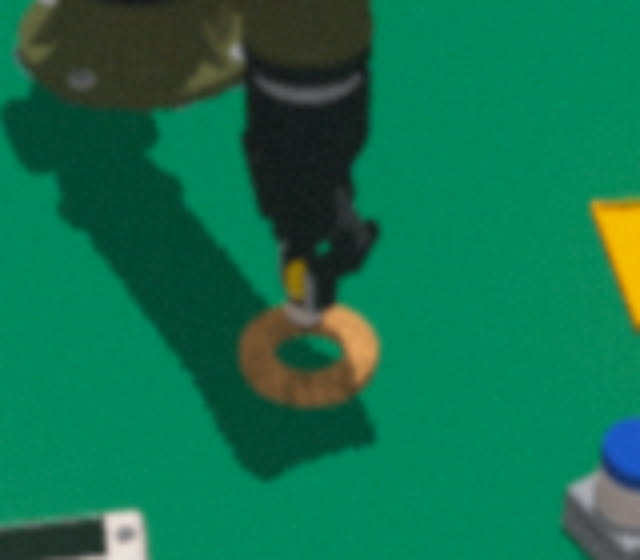

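View pics/t3.png

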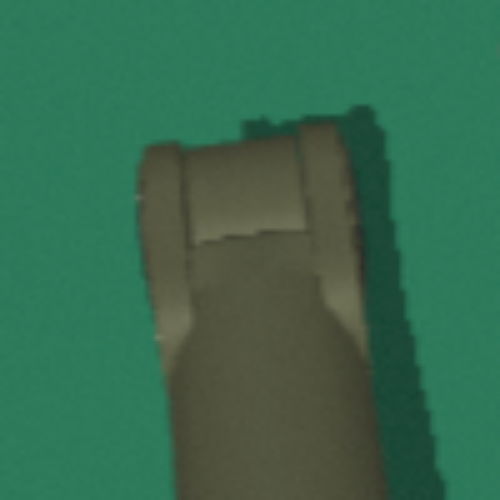

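>>> play_rows:
  motion:
    - [1, 0, 0, 1, 0]
    - [1, 0, 0, 1, 0]
    - [1, 0, 0, 0.8, 0]
    - [1, 0, 0, 0.4, 0]
    - [1, 0, 0, 0.2, 0]
    - [1, 0, 0, 0, 0]
    - [1, 0, 0, 0, 0]

```text
clock: 9.2
tcp_pos: [0.438, 0.0129, 0.0224]
orientation: [0.618, 0.786, 0.0, 0.0]
ft_force: [-0.0, -1.8, -0.5]
opening: 0.0243
```

```bash
python3 go.py 0.438 0.0135 0.0200; python3 - <<'E'
from h import *
im=imaging.camera("scene");cv2.imwrite('pics/s4.png',cv2.resize(im[120:240,220:340,::-1],None,fx=5,fy=5))
E
```

```text
t 9.2 tcp [0.438  0.0129 0.0224] psi 1.81 tilt 0.02 open 0.0243 F [-0.  -1.8 -0.5] j [ 0.6   0.15 -0.72  2.15  0.13  0.88  0.04]
shift now [0.06 0.02 0.24]
```

View pics/s4.png

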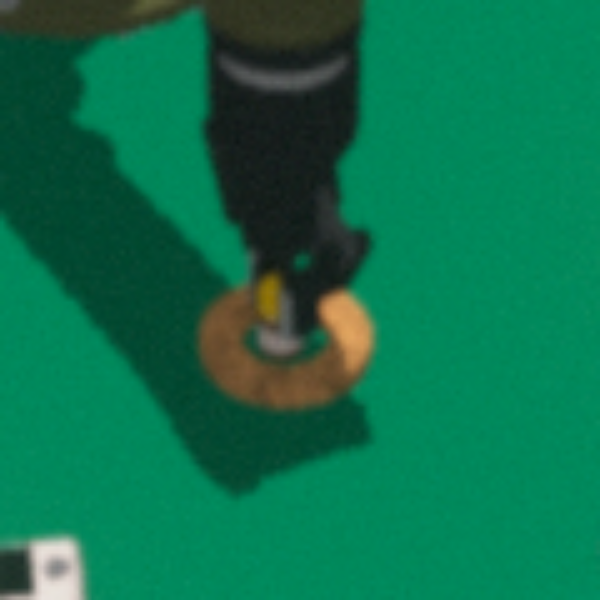

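The vial is inside the hole at (275,330). I'll lower it in 1–2 mm steps until it touches.

>>> play_rows:
  motion:
    - [1, 0, 0, 0.15, 0]
    - [1, 0, 0, 0.1, 0]
    - [1, 0, 0, 0, 0]
    - [1, 0, 0, 0, 0]

```text
clock: 9.65
tcp_pos: [0.4378, 0.0128, 0.0198]
orientation: [0.618, 0.786, -0.0, 0.0]
ft_force: [-0.6, 0.5, -0.2]
opening: 0.0247
```

>>> play_rows:
  motion:
    - [1, 0, 0, 0.1, 0]
    - [1, 0, 0, 0, 0]
    - [1, 0, 0, 0, 0]

```text
clock: 9.95
tcp_pos: [0.438, 0.0128, 0.0195]
orientation: [0.618, 0.786, -0.0, 0.0]
ft_force: [-2.6, -0.4, 7.6]
opening: 0.0248
```

Contact at 7.6 N. Release.

>>> play_rows:
  motion:
    - [0.2, 0, 0, 0, 0]
    - [0.1, 0, 0, 0, 0]
    - [-0.2, 0, 0, 0, 0]
    - [-0.4, 0, 0, 0, 0]
    - [-0.4, 0, 0, 0, 0]
    - [-0.4, 0, 0, 0, 0]

```text
clock: 10.55
tcp_pos: [0.4377, 0.0128, 0.0187]
orientation: [0.618, 0.786, -0.0, -0.0]
ft_force: [-0.3, -0.1, -0.4]
opening: 0.0599
```

>>> play_rows:
  motion:
    - [-0.4, 0, 0, -0.5, 0]
    - [-0.4, 0, 0, -2, 0]
    - [-0.4, 0, 0, -3, 0]
    - [-0.6, 0, 0, -3, 0]
    - [-0.8, 0, 0, -3, 0]
    - [-1, 0, 0, -2, 0]
    - [-1, 0, 0, 0, 0]

```text
clock: 11.25
tcp_pos: [0.44, 0.0129, 0.157]
orientation: [0.618, 0.786, 0.001, 0.003]
ft_force: [0.7, -0.4, -0.1]
opening: 0.0852
```

```bash
python3 go.py 0.6525 0.153 0.14 1.816; python3 - <<'E'
from h import *
im=imaging.camera("scene");cv2.imwrite('pics/s5.png',cv2.resize(im[80:240,220:420,::-1],None,fx=4,fy=3.7))
E
```

```text
t 11.25 tcp [0.44   0.0129 0.157 ] psi 1.81 tilt 0.37 open 0.0852 F [ 0.7 -0.4 -0.1] j [ 0.66 -0.07 -0.72  2.02 -0.05  1.16  0.2 ]
shift now [ 8.59 23.95  1.81]
turn -0.006
shift after turn [ 8.44 24.01  1.81]
```

View pics/s5.png

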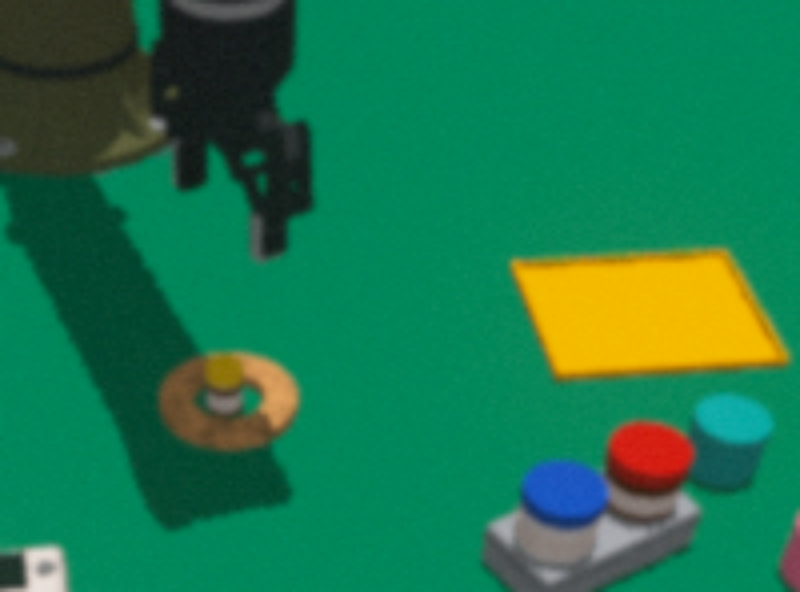

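The vial stands upright in the ring's hole at (224,385). The blue lid is now clear of it, so I refine the pot's position and move there.

```bash
python3 - <<'E'
from h import *
ms={}
for n in("scene","top"):
    im=imaging.camera(n);u=proj([[.6525,.153,.082]],n)[0];m=mask(im,105,125,140,50,u);ms[n]=m;cv2.imwrite(f'pics/b_{n}.png',im[:,:,::-1])
for k in(["scene"],["top"],["scene","top"]):
    print(k,fit(lambda p:cyl(p[0],p[1],.082-abs(p[2]),.082,.025),[.6525,.153,.01],{q:ms[q] for q in k},[.01,.01,.004]),[ms[q].sum() for q in k])
E
```

```text
['scene'] (array([0.6565671 , 0.15213872, 0.0045495 ]), np.float64(0.06622195269860522)) [np.float64(291.0)]
['top'] (array([ 6.52250543e-01,  1.52233195e-01, -9.39108039e-06]), np.float64(0.14254794814100508)) [np.float64(183.0)]
['scene', 'top'] (array([0.65425739, 0.15302365, 0.00700992]), np.float64(0.29700994475870457)) [np.float64(291.0), np.float64(183.0)]
```

>>> play_rows:
  motion:
    - [-1, 0.5, 1.4, 0, 0]
    - [-1, 0.8, 2.4, 0, 0]
    - [-1, 0.8, 2.4, 0, 0]
    - [-1, 0.8, 2.4, 0, 0]
    - [-1, 0.8, 2.4, 0, 0]
    - [-1, 0.8, 2.4, 0, 0]
    - [-1, 0.8, 2.4, 0, 0]
    - [-1, 0.8, 2.4, 0, 0]

```text
clock: 12.2
tcp_pos: [0.5999, 0.1157, 0.1516]
orientation: [0.618, 0.786, -0.001, -0.001]
ft_force: [1.0, -0.6, 1.0]
opening: 0.085
```

```bash
python3 go.py 0.6525 0.153 0.14 1.816
```

```text
t 12.2 tcp [0.5999 0.1157 0.1516] psi 1.81 tilt 0.2 open 0.085 F [ 1.  -0.6  1. ] j [ 0.39  0.39 -0.77  1.63  0.28  1.24 -0.2 ]
shift now [2.38 5.99 1.14]
turn -0.006
shift after turn [2.34 6.01 1.14]
```

>>> play_rows:
  motion:
    - [-1, 0.8, 2, 0, 0]
    - [-1, 0.6, 2, 0, 0]
    - [-1, 0.6, 1.2, 0.5, 0]
    - [-1, 0.3, 0.5, 0.5, 0]
    - [-1, 0, 0, 0, 0]
    - [-1, 0, 0, 0, 0]

```text
clock: 12.8
tcp_pos: [0.6492, 0.1505, 0.1431]
orientation: [0.618, 0.786, -0.001, -0.0]
ft_force: [-0.7, 0.1, -0.0]
opening: 0.0852
```

```bash
python3 go.py 0.653 0.153 0.047 1.816
```

```text
t 12.8 tcp [0.6492 0.1505 0.1431] psi 1.81 tilt 0.11 open 0.0852 F [-0.7  0.1 -0. ] j [ 0.28  0.51 -0.74  1.49  0.36  1.28 -0.27]
shift now [0.15 0.45 9.61]
turn -0.006
shift after turn [0.15 0.45 9.61]
```

>>> play_rows:
  motion:
    - [-1, 0.1, 0.35, 1, 0]
    - [-1, 0, 0, 2, 0]
    - [-1, 0, 0, 2, 0]
    - [-1, 0, 0, 2, 0]
    - [-1, 0, 0, 1.5, 0]
    - [-1, 0, 0, 1, 0]
    - [-1, 0, 0, 0, 0]
    - [-1, 0, 0, 0, 0]

```text
clock: 13.6
tcp_pos: [0.6536, 0.1529, 0.0493]
orientation: [0.618, 0.786, 0.0, 0.0]
ft_force: [0.5, 0.3, 0.0]
opening: 0.0852
```

```bash
python3 go.py 0.653 0.153 0.047 1.816
```

```text
t 13.6 tcp [0.6536 0.1529 0.0493] psi 1.81 tilt 0.04 open 0.0852 F [0.5 0.3 0. ] j [ 0.25  0.61 -0.7   1.56  0.42  1.13 -0.31]
shift now [ 0.02 -0.06  0.23]
turn -0.006
shift after turn [ 0.02 -0.06  0.23]
```

>>> play_rows:
  motion:
    - [-0.3, 0, 0, 0, 0]
    - [-0.3, 0, 0, 0, 0]
    - [-0.2, 0, 0, 0, 0]
    - [0, 0, 0, 0, 0]
    - [0.5, 0, 0, 0, 0]
    - [1, 0, 0, 0, 0]
    - [1, 0, 0, 0, 0]
    - [1, 0, 0, 0, 0]
  force: 30

```text
clock: 14.4
tcp_pos: [0.6537, 0.1529, 0.0496]
orientation: [0.618, 0.786, 0.0, 0.0]
ft_force: [-1.2, 0.1, 5.6]
opening: 0.0491
```

>>> play_rows:
  motion:
    - [1, 0, 0, -0.3, 0]
    - [1, 0, 0, -1, 0]
    - [1, 0, 0, -2, 0]
    - [1, 0, 0, -2.5, 0]
    - [1, 0, 0, -2.5, 0]
    - [1, 0, 0, -2, 0]
    - [1, 0, 0, 0, 0]

```text
clock: 15.1
tcp_pos: [0.655, 0.1538, 0.1554]
orientation: [0.618, 0.786, 0.002, 0.002]
ft_force: [0.3, -0.1, -0.6]
opening: 0.0491
```

```bash
python3 go.py 0.649 -0.2035 0.1; python3 - <<'E'
from h import *
im=imaging.camera("scene");cv2.imwrite('pics/s6.png',cv2.resize(im[80:290,270:470,::-1],None,fx=2.8,fy=2.8))
E
```

```text
t 15.1 tcp [0.655  0.1538 0.1554] psi 1.81 tilt 0.33 open 0.0491 F [ 0.3 -0.1 -0.6] j [ 0.27  0.51 -0.75  1.47  0.35  1.29 -0.27]
shift now [-34.57  -9.07   5.49]
```

View pics/s6.png

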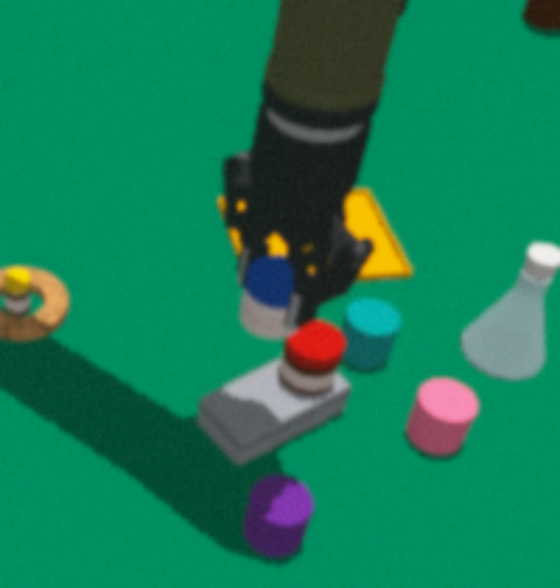

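The pot is held upright. Moving it to the balance.

>>> play_rows:
  motion:
    - [1, -1.5, -0.4, 0, 0]
    - [1, -3, -0.8, 0, 0]
    - [1, -3, -0.8, 0, 0]
    - [1, -3, -0.8, 0, 0]
    - [1, -3, -0.8, 0, 0]
    - [1, -3, -0.8, 0, 0]
    - [1, -3, -0.8, 0, 0]
    - [1, -3, -0.8, 0, 0]

```text
clock: 15.95
tcp_pos: [0.6465, -0.0831, 0.1497]
orientation: [0.618, 0.786, -0.001, -0.001]
ft_force: [-0.2, -0.3, -1.7]
opening: 0.0492
```

>>> play_rows:
  motion:
    - [1, -3, -0.8, 0, 0]
    - [1, -3, -0.8, 0, 0]
    - [1, -3, -0.8, 0, 0]
    - [1, -2, -0.3, 0, 0]
    - [1, -0.5, 0, 0, 0]
    - [1, 0, 0, 0, 0]

```text
clock: 16.55
tcp_pos: [0.6488, -0.1984, 0.1508]
orientation: [0.618, 0.786, 0.0, -0.001]
ft_force: [0.2, 1.4, -1.1]
opening: 0.0487
```

```bash
python3 go.py 0.649 -0.2035 0.065
```

```text
t 16.55 tcp [ 0.6488 -0.1984  0.1508] psi 1.809 tilt 0.1 open 0.0487 F [ 0.2  1.4 -1.1] j [ 0.73  0.51 -0.66  1.45  0.32  1.29  0.29]
shift now [-0.51 -0.1   8.58]
```

>>> play_rows:
  motion:
    - [1, -0.4, -0.1, 1.5, 0]
    - [1, 0, 0, 2, 0]
    - [1, 0, 0, 2, 0]
    - [1, 0, 0, 1.5, 0]
    - [1, 0, 0, 1, 0]
    - [1, 0, 0, 0.4, 0]
    - [1, 0, 0, 0, 0]
    - [1, 0, 0, 0, 0]

```text
clock: 17.35
tcp_pos: [0.6499, -0.2022, 0.0687]
orientation: [0.618, 0.786, 0.0, 0.001]
ft_force: [-0.1, 1.0, -0.2]
opening: 0.0488
```

```bash
python3 go.py 0.649 -0.2035 0.0586; python3 - <<'E'
from h import *
im=imaging.camera("scene");cv2.imwrite('pics/s7.png',cv2.resize(im[170:310,150:310,::-1],None,fx=4,fy=4))
E
```

```text
t 17.35 tcp [ 0.6499 -0.2022  0.0687] psi 1.81 tilt 0.08 open 0.0488 F [-0.1  1.  -0.2] j [ 0.72  0.58 -0.63  1.53  0.36  1.15  0.26]
shift now [-0.11 -0.12  1.01]
```

View pics/s7.png

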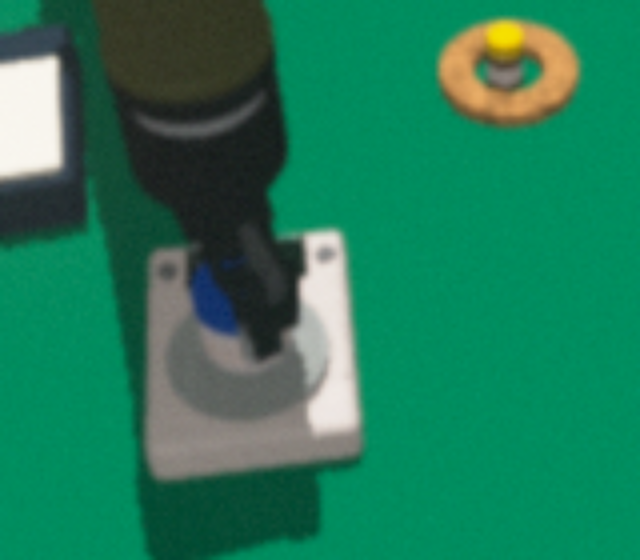

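The pot is about 10 mm above the pan and roughly centred at (240,345). Lowering.

>>> play_rows:
  motion:
    - [1, -0.1, -0.1, 0.5, 0]
    - [1, 0, 0, 0.2, 0]
    - [1, 0, 0, 0.1, 0]
    - [1, 0, 0, 0, 0]
    - [1, 0, 0, 0, 0]

```text
clock: 17.9
tcp_pos: [0.6485, -0.2034, 0.0598]
orientation: [0.618, 0.786, -0.0, 0.0]
ft_force: [-0.3, 0.2, -0.7]
opening: 0.0489
```

>>> play_rows:
  motion:
    - [1, 0, 0, 0.1, 0]
    - [1, 0, 0, 0, 0]
    - [1, 0, 0, 0, 0]

```text
clock: 18.2
tcp_pos: [0.6485, -0.2034, 0.0588]
orientation: [0.618, 0.786, -0.0, 0.0]
ft_force: [-0.4, 0.4, -1.5]
opening: 0.0492
```

>>> play_rows:
  motion:
    - [1, 0, 0, 0.1, 0]
    - [1, 0, 0, 0, 0]
    - [1, 0, 0, 0, 0]

```text
clock: 18.5
tcp_pos: [0.6486, -0.2035, 0.0587]
orientation: [0.618, 0.786, -0.0, 0.0]
ft_force: [-3.7, 0.4, 4.8]
opening: 0.0486
```

Contact at 4.8 N. Release and rise.

>>> play_rows:
  motion:
    - [-0.3, 0, 0, 0, 0]
    - [-0.5, 0, 0, 0, 0]
    - [-0.8, 0, 0, 0, 0]
    - [-1, 0, 0, 0, 0]
    - [-1, 0, 0, 0, 0]
    - [-1, 0, 0, 0, 0]

```text
clock: 19.1
tcp_pos: [0.6485, -0.2034, 0.0577]
orientation: [0.618, 0.786, -0.0, -0.0]
ft_force: [0.5, -0.2, -0.3]
opening: 0.0856
```

>>> play_rows:
  motion:
    - [-1, 0, 0, -0.5, 0]
    - [-1, 0, 0, -2, 0]
    - [-1, 0, 0, -3, 0]
    - [-1, 0, 0, -3, 0]
    - [-1, 0, 0, -1.5, 0]
    - [-1, 0, 0, 0, 0]

```text
clock: 19.7
tcp_pos: [0.6501, -0.2036, 0.1608]
orientation: [0.618, 0.786, 0.001, 0.002]
ft_force: [-0.1, -0.9, 0.1]
opening: 0.0853
```

```bash
python3 go.py 0.636 0.219 0.15; 
```

```text
t 19.7 tcp [ 0.6501 -0.2036  0.1608] psi 1.81 tilt 0.29 open 0.0853 F [-0.1 -0.9  0.1] j [ 0.74  0.5  -0.66  1.44  0.31  1.3   0.3 ]
shift now [41.4   8.63  1.  ]
```

>>> play_rows:
  motion:
    - [-1, 2, 0.4, 0, 0]
    - [-1, 3, 0.6, 0, 0]
    - [-1, 3, 0.6, 0, 0]
    - [-1, 3, 0.6, 0, 0]
    - [-1, 3, 0.6, 0, 0]
    - [-1, 3, 0.6, 0, 0]
    - [-1, 3, 0.6, 0, 0]
    - [-1, 3, 0.6, 0, 0]

```text
clock: 20.5
tcp_pos: [0.6365, 0.0339, 0.1554]
orientation: [0.617, 0.787, -0.001, -0.002]
ft_force: [0.5, 0.2, -1.0]
opening: 0.0859
```

>>> play_rows:
  motion:
    - [-1, 3, 0.6, 0, 0]
    - [-1, 3, 0.6, 0, 0]
    - [-1, 3, 0.6, 0, 0]
    - [-1, 3, 0.6, 0, 0]
    - [-1, 3, 0.6, 0, 0]
    - [-1, 2, 0.6, 0, 0]
    - [-1, 0.5, 0.3, 0, 0]
    - [-1, 0, 0, 0, 0]

```text
clock: 21.3
tcp_pos: [0.6336, 0.2116, 0.1562]
orientation: [0.617, 0.787, -0.001, -0.001]
ft_force: [-0.5, -0.6, 0.1]
opening: 0.0854
```

```bash
python3 go.py 0.636 0.219 0.049; python3 - <<'E'
from h import *
for n in("scene","top"): cv2.imwrite(f'pics/p8{n}.png',imaging.camera(n)[:,:,::-1])
a=cv2.imread('pics/p8scene.png');cv2.imwrite('pics/s8.png',cv2.resize(a[100:300,180:460],None,fx=2.8,fy=2.8))
b=cv2.imread('pics/p8top.png');cv2.imwrite('pics/t8.png',cv2.resize(b[150:300,180:400],None,fx=3.5,fy=3.5))
im=b[:,:,::-1].copy();u=proj([[.649,-.2035,.091]],"top")[0];m=mask(im,105,125,140,50,u);
print(m.sum(),fit(lambda p:cyl(p[0],p[1],.085,.091,.025),[.649,-.2035],{"top":m},[.01,.01]))
im=a[:,:,::-1].copy();u=proj([[.649,-.2035,.091]],"scene")[0];m=mask(im,105,125,140,50,u);
print(m.sum(),fit(lambda p:cyl(p[0],p[1],.091-.011,.091,.025),[.649,-.2035],{"scene":m},[.01,.01]))
E
```

```text
t 21.3 tcp [0.6336 0.2116 0.1562] psi 1.813 tilt 0.15 open 0.0854 F [-0.5 -0.6  0.1] j [ 0.2   0.51 -0.77  1.47  0.36  1.3  -0.36]
shift now [ 0.65  0.43 10.72]
183.0 (array([ 0.64747754, -0.20313982]), np.float64(0.18754955534126222))
395.0 (array([ 0.64706423, -0.20193872]), np.float64(0.08961032514271532))
```

View pics/s8.png

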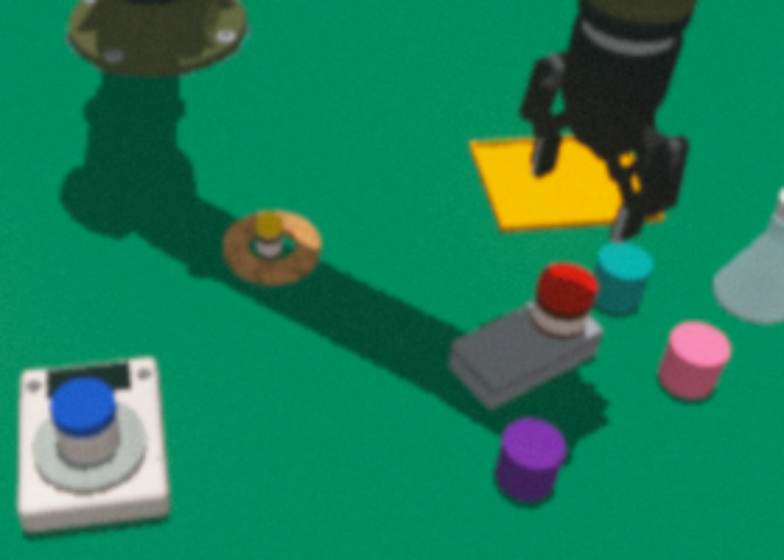

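View pics/t8.png

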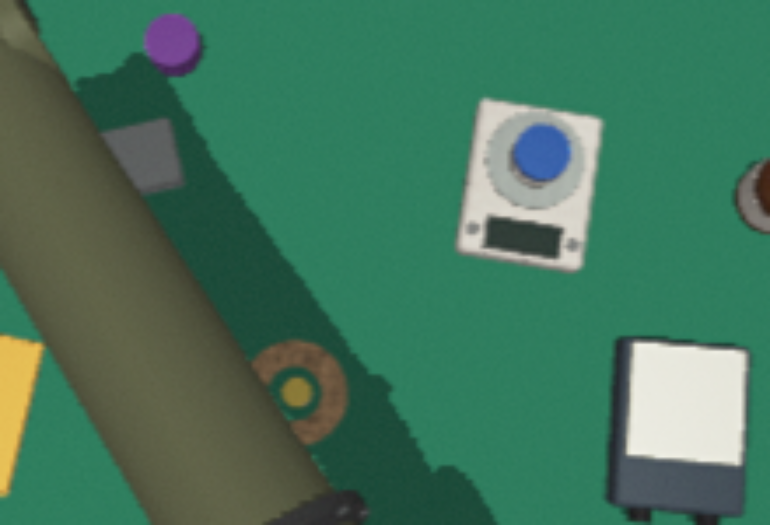

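The pot sits centred on the pan to within about 2 mm. Now the red jar.

>>> play_rows:
  motion:
    - [-1, 0.5, 0.3, 1, 0]
    - [-1, 0, 0, 2, 0]
    - [-1, 0, 0, 2, 0]
    - [-1, 0, 0, 2, 0]
    - [-1, 0, 0, 1.5, 0]
    - [-1, 0, 0, 1.2, 0]
    - [-1, 0, 0, 0, 0]
    - [-1, 0, 0, 0, 0]

```text
clock: 22.2
tcp_pos: [0.6372, 0.2158, 0.061]
orientation: [0.618, 0.786, 0.0, 0.0]
ft_force: [1.5, -0.1, -0.6]
opening: 0.0853
```

```bash
python3 go.py 0.636 0.219 0.049 1.816
```

```text
t 22.2 tcp [0.6372 0.2158 0.061 ] psi 1.81 tilt 0.02 open 0.0853 F [ 1.5 -0.1 -0.6] j [ 0.16  0.6  -0.73  1.55  0.43  1.15 -0.41]
shift now [ 0.34 -0.04  1.2 ]
turn -0.006
shift after turn [ 0.34 -0.04  1.2 ]
```

>>> play_rows:
  motion:
    - [-1, 0.25, 0, 0.7, 0]
    - [-1, 0, 0, 0.5, 0]
    - [-1, 0, 0, 0, 0]
    - [-1, 0, 0, 0, 0]

```text
clock: 22.6
tcp_pos: [0.6363, 0.2182, 0.0488]
orientation: [0.618, 0.786, -0.0, 0.0]
ft_force: [-0.5, -0.1, -0.3]
opening: 0.0856
```

>>> play_rows:
  motion:
    - [-0.3, 0, 0, 0, 0]
    - [-0.3, 0, 0, 0, 0]
    - [-0.2, 0, 0, 0, 0]
    - [0, 0, 0, 0, 0]
    - [0.5, 0, 0, 0, 0]
    - [1, 0, 0, 0, 0]
    - [1, 0, 0, 0, 0]
    - [1, 0, 0, 0, 0]

```text
clock: 23.4
tcp_pos: [0.6366, 0.2182, 0.0491]
orientation: [0.618, 0.786, 0.0, 0.0]
ft_force: [0.3, 0.2, 3.5]
opening: 0.0489
```

>>> play_rows:
  motion:
    - [1, 0, 0, -0.3, 0]
    - [1, 0, 0, -1, 0]
    - [1, 0, 0, -2, 0]
    - [1, 0, 0, -2.5, 0]
    - [1, 0, 0, -2.5, 0]
    - [1, 0, 0, -2.5, 0]
    - [1, 0, 0, 0, 0]

```text
clock: 24.1
tcp_pos: [0.6382, 0.2195, 0.1614]
orientation: [0.618, 0.786, 0.003, 0.002]
ft_force: [-0.4, 0.4, -0.8]
opening: 0.0492
```

```bash
python3 go.py 0.431 -0.332 0.15; python3 - <<'E'
from h import *
im=imaging.camera("scene");cv2.imwrite('pics/s9.png',cv2.resize(im[80:290,270:470,::-1],None,fx=2.8,fy=2.8))
E
```

```text
t 24.1 tcp [0.6382 0.2195 0.1614] psi 1.81 tilt 0.4 open 0.0492 F [-0.4  0.4 -0.8] j [ 0.18  0.52 -0.77  1.46  0.37  1.31 -0.37]
shift now [-48.68 -33.2    0.88]
```

View pics/s9.png

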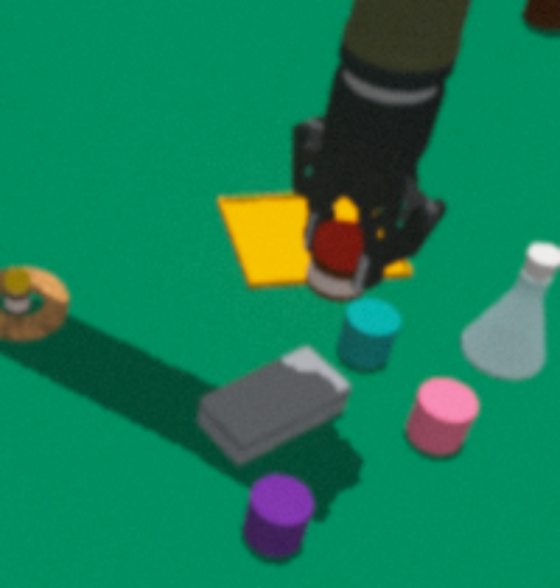

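The jar is held upright. Moving it to the stirrer.

>>> play_rows:
  motion:
    - [1, -1.2, -0.8, 0, 0]
    - [1, -2.6, -1.8, 0, 0]
    - [1, -2.6, -1.8, 0, 0]
    - [1, -2.6, -1.8, 0, 0]
    - [1, -2.6, -1.8, 0, 0]
    - [1, -2.6, -1.8, 0, 0]
    - [1, -2.6, -1.8, 0, 0]
    - [1, -2.6, -1.8, 0, 0]

```text
clock: 24.95
tcp_pos: [0.5496, -0.0046, 0.1549]
orientation: [0.618, 0.786, -0.001, -0.001]
ft_force: [-0.6, 0.9, -1.2]
opening: 0.0491
```

>>> play_rows:
  motion:
    - [1, -2.6, -1.8, 0, 0]
    - [1, -2.6, -1.8, 0, 0]
    - [1, -2.6, -1.8, 0, 0]
    - [1, -2.6, -1.8, 0, 0]
    - [1, -2.6, -1.8, 0, 0]
    - [1, -2.6, -1.8, 0, 0]
    - [1, -2.6, -1.8, 0, 0]
    - [1, -2.6, -1.8, 0, 0]

```text
clock: 25.75
tcp_pos: [0.4585, -0.2397, 0.1552]
orientation: [0.618, 0.786, -0.001, -0.001]
ft_force: [0.3, 0.1, -0.1]
opening: 0.049
```

```bash
python3 go.py 0.431 -0.332 0.12
```

```text
t 25.75 tcp [ 0.4585 -0.2397  0.1552] psi 1.808 tilt 0.18 open 0.049 F [ 0.3  0.1 -0.1] j [ 1.    0.14 -0.61  1.86  0.08  1.18  0.6 ]
shift now [-8.33 -4.84  3.51]
```

>>> play_rows:
  motion:
    - [1, -2.5, -1.5, 0, 0]
    - [1, -2.5, -1.5, 0, 0]
    - [1, -1.5, -0.9, 0, 0]
    - [1, -0.7, -0.4, 0.5, 0]
    - [1, 0, 0, 1, 0]
    - [1, 0, 0, 1, 0]
    - [1, 0, 0, 0, 0]
    - [1, 0, 0, 0, 0]

```text
clock: 26.55
tcp_pos: [0.437, -0.3168, 0.1313]
orientation: [0.617, 0.787, 0.0, -0.001]
ft_force: [0.2, -0.7, -0.9]
opening: 0.0491
```

```bash
python3 go.py 0.431 -0.332 0.0682
```

```text
t 26.55 tcp [ 0.437  -0.3168  0.1313] psi 1.812 tilt 0.07 open 0.0491 F [ 0.2 -0.7 -0.9] j [ 1.07  0.2  -0.54  1.83  0.11  1.14  0.73]
shift now [-1.34 -0.94  6.3 ]
```

>>> play_rows:
  motion:
    - [1, -0.7, -0.5, 0.5, 0]
    - [1, -0.6, -0.4, 1, 0]
    - [1, 0, 0, 1.5, 0]
    - [1, 0, 0, 1.5, 0]
    - [1, 0, 0, 0.7, 0]
    - [1, 0, 0, 0, 0]
    - [1, 0, 0, 0, 0]

```text
clock: 27.25
tcp_pos: [0.4312, -0.3328, 0.0797]
orientation: [0.618, 0.787, 0.0, -0.0]
ft_force: [0.2, -0.5, -0.7]
opening: 0.0487
```

```bash
python3 go.py 0.431 -0.332 0.0682; python3 - <<'E'
from h import *
im=imaging.camera("scene");cv2.imwrite('pics/s10.png',cv2.resize(im[120:260,70:230,::-1],None,fx=4,fy=4))
E
```

```text
t 27.25 tcp [ 0.4312 -0.3328  0.0797] psi 1.81 tilt 0.02 open 0.0487 F [ 0.2 -0.5 -0.7] j [ 1.07  0.27 -0.52  1.87  0.15  1.04  0.73]
shift now [ 0.09 -0.    1.15]
```

View pics/s10.png

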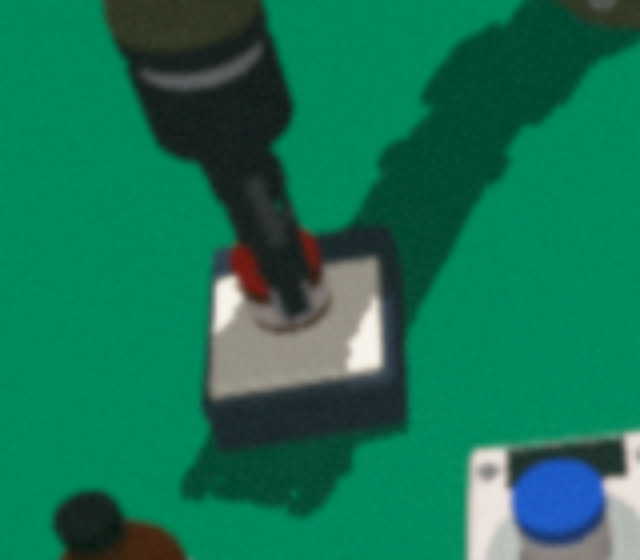

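>>> play_rows:
  motion:
    - [1, 0.1, 0, 0.5, 0]
    - [1, 0, 0, 0.3, 0]
    - [1, 0, 0, 0.2, 0]
    - [1, 0, 0, 0, 0]
    - [1, 0, 0, 0, 0]

```text
clock: 27.8
tcp_pos: [0.4307, -0.3322, 0.0698]
orientation: [0.618, 0.786, -0.0, 0.0]
ft_force: [-0.4, -0.0, -0.8]
opening: 0.0488
```

>>> play_rows:
  motion:
    - [1, 0, 0, 0.15, 0]
    - [1, 0, 0, 0, 0]
    - [1, 0, 0, 0, 0]

```text
clock: 28.1
tcp_pos: [0.4307, -0.3322, 0.0683]
orientation: [0.618, 0.786, -0.0, 0.0]
ft_force: [0.6, 0.4, -1.4]
opening: 0.0491
```

>>> play_rows:
  motion:
    - [1, 0, 0, 0.1, 0]
    - [1, 0, 0, 0, 0]
    - [1, 0, 0, 0, 0]

```text
clock: 28.4
tcp_pos: [0.4309, -0.3323, 0.0681]
orientation: [0.618, 0.786, -0.0, 0.0]
ft_force: [-2.7, 1.3, 4.8]
opening: 0.0491
```

Contact. Release, rise, and turn slightly later over the case.

>>> play_rows:
  motion:
    - [-0.3, 0, 0, 0, 0]
    - [-0.5, 0, 0, 0, 0]
    - [-0.8, 0, 0, 0, 0]
    - [-1, 0, 0, 0, 0]
    - [-1, 0, 0, 0, 0]
    - [-1, 0, 0, 0, 0]

```text
clock: 29.0
tcp_pos: [0.4307, -0.3322, 0.0672]
orientation: [0.618, 0.786, -0.0, -0.0]
ft_force: [-0.7, -0.3, -0.4]
opening: 0.0855
```

>>> play_rows:
  motion:
    - [-1, 0, 0, -0.5, 0]
    - [-1, 0, 0, -2, 0]
    - [-1, 0, 0, -3, 0]
    - [-1, 0, 0, -3, 0]
    - [-1, 0, 0, -1.5, 0]
    - [-1, 0, 0, 0, 0]

```text
clock: 29.6
tcp_pos: [0.4321, -0.3331, 0.1698]
orientation: [0.618, 0.786, -0.0, 0.002]
ft_force: [1.6, -0.1, -0.4]
opening: 0.0853
```

```bash
python3 go.py 0.644 0.186 0.1; python3 - <<'E'
from h import *
im={}
for n in("scene","top"):im[n]=imaging.camera(n); cv2.imwrite(f'pics/p11{n}.png',im[n][:,:,::-1])
cv2.imwrite('pics/s11.png',cv2.resize(im["scene"][100:300,80:460,::-1],None,fx=2,fy=2))
ms={}
for n,s in(("scene",None),("top",None)):
    s=proj([[.644,.186,.036]],n)[0].astype(int)
    H=hsv(im[n]);ok=~((H[...,0]>65)&(H[...,0]<95)&(H[...,1]>110))
    l=cv2.connectedComponents(ok.astype(np.uint8))[1];ms[n]=(l==l[s[1],s[0]]).astype(float)
for k in(["scene"],["top"],["scene","top"]): print(k,fit(lambda p:box(*p,0,.036,.06,.124),[.644,.186,.245],{q:ms[q] for q in k},[.01,.01,.1]),[ms[q].sum() for q in k])
E
```

```text
t 29.6 tcp [ 0.4321 -0.3331  0.1698] psi 1.81 tilt 0.28 open 0.0853 F [ 1.6 -0.1 -0.4] j [ 1.1   0.17 -0.54  1.78  0.1   1.21  0.77]
shift now [45.45 32.86  6.86]
['scene'] (array([0.64451664, 0.18681651, 0.24891461]), np.float64(0.05001888162672477)) [np.float64(1350.0)]
['top'] (array([0.6439784 , 0.18476991, 0.24180316]), np.float64(0.0417461900014243)) [np.float64(826.0)]
['scene', 'top'] (array([0.64442328, 0.1856286 , 0.24314687]), np.float64(0.10256110680304764)) [np.float64(1350.0), np.float64(826.0)]
```

View pics/s11.png

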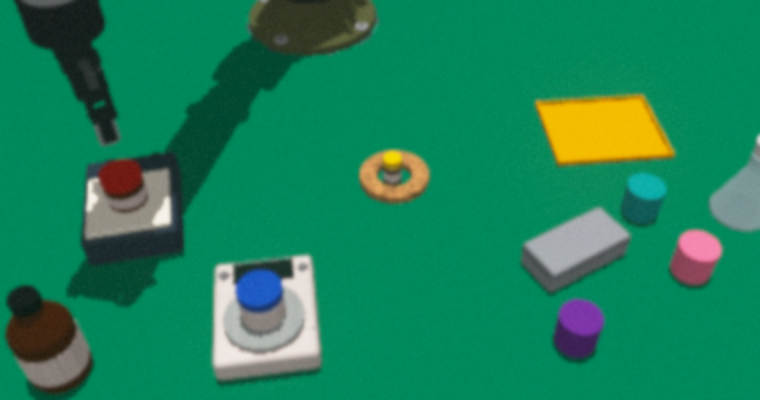

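The jar is upright at about (125,185), the pot and vial are in place, and the case hasn't moved (0.644, 0.186, yaw 0.244). Now the case.

>>> play_rows:
  motion:
    - [-1, 1.5, 1.1, 0, 0]
    - [-1, 2.7, 1.9, 0, 0]
    - [-1, 2.7, 1.9, 0, 0]
    - [-1, 2.7, 1.9, 0, 0]
    - [-1, 2.7, 1.9, 0, 0]
    - [-1, 2.7, 1.9, 0, 0]
    - [-1, 2.7, 1.9, 0, 0]
    - [-1, 2.7, 1.9, 0, 0]

```text
clock: 30.5
tcp_pos: [0.5214, -0.0984, 0.1653]
orientation: [0.618, 0.786, -0.001, -0.002]
ft_force: [-0.6, 0.4, -0.8]
opening: 0.0852
```

>>> play_rows:
  motion:
    - [-1, 2.7, 1.9, 0, 0]
    - [-1, 2.7, 1.9, 0, 0]
    - [-1, 2.7, 1.9, 0, 0]
    - [-1, 2.7, 1.9, 0, 0]
    - [-1, 2.7, 1.9, 0, 0]
    - [-1, 2.7, 1.9, 0, 0]
    - [-1, 2.7, 1.9, 0, 0]
    - [-1, 2.7, 1.9, 0, 0]

```text
clock: 31.3
tcp_pos: [0.6181, 0.1468, 0.1647]
orientation: [0.618, 0.786, -0.001, -0.001]
ft_force: [-0.1, 0.6, 0.8]
opening: 0.0853
```

```bash
python3 go.py 0.6443 0.1857 0.1 1.815
```

```text
t 31.3 tcp [0.6181 0.1468 0.1647] psi 1.81 tilt 0.21 open 0.0853 F [-0.1  0.6  0.8] j [ 0.34  0.44 -0.79  1.55  0.32  1.29 -0.26]
shift now [3.15 3.48 6.46]
turn -0.005
shift after turn [3.14 3.5  6.46]
```

>>> play_rows:
  motion:
    - [-1, 1.4, 1.4, 0, -0.005]
    - [-1, 1, 1.2, 0, 0]
    - [-1, 0.4, 0.6, 2, 0]
    - [-1, 0, 0, 2, 0]
    - [-1, 0, 0, 1.5, 0]
    - [-1, 0, 0, 0, 0]
    - [-1, 0, 0, 0, 0]

```text
clock: 32.0
tcp_pos: [0.6428, 0.1801, 0.1113]
orientation: [0.616, 0.788, -0.001, -0.0]
ft_force: [0.0, -0.2, 0.8]
opening: 0.0853
```

```bash
python3 go.py 0.6443 0.1857 0.008 1.815
```

```text
t 32.0 tcp [0.6428 0.1801 0.1113] psi 1.814 tilt 0.1 open 0.0853 F [ 0.  -0.2  0.8] j [ 0.24  0.55 -0.76  1.52  0.39  1.23 -0.33]
shift now [ 0.51  0.3  10.33]
turn -0.001
shift after turn [ 0.51  0.3  10.33]
```

>>> play_rows:
  motion:
    - [-1, 0.3, 0.2, 1.5, 0]
    - [-1, 0, 0, 2, 0]
    - [-1, 0, 0, 2, 0]
    - [-1, 0, 0, 1.5, 0]
    - [-1, 0, 0, 1, 0]
    - [-1, 0, 0, 0, 0]
    - [-1, 0, 0, 0, 0]

```text
clock: 32.7
tcp_pos: [0.6449, 0.1845, 0.0328]
orientation: [0.616, 0.788, 0.0, 0.0]
ft_force: [0.1, -0.7, 0.8]
opening: 0.0851
```

```bash
python3 go.py 0.6443 0.1857 0.008 1.815
```

```text
t 32.7 tcp [0.6449 0.1845 0.0328] psi 1.815 tilt 0.05 open 0.0851 F [ 0.1 -0.7  0.8] j [ 0.21  0.63 -0.72  1.58  0.45  1.11 -0.38]
shift now [ 0.13 -0.03  2.48]
turn -0.0
shift after turn [ 0.13 -0.03  2.48]
```

>>> play_rows:
  motion:
    - [-1, 0.1, 0, 1, 0]
    - [-1, 0, 0, 0.9, 0]
    - [-1, 0, 0, 0.4, 0]
    - [-1, 0, 0, 0, 0]
    - [-1, 0, 0, 0, 0]

```text
clock: 33.2
tcp_pos: [0.6442, 0.1852, 0.0092]
orientation: [0.616, 0.788, -0.0, -0.0]
ft_force: [-0.2, 0.1, 0.4]
opening: 0.0851
```

>>> play_rows:
  motion:
    - [-0.5, 0, 0, 0, 0]
    - [-0.4, 0, 0, 0, 0]
    - [-0.3, 0, 0, 0, 0]
    - [0, 0, 0, 0, 0]
    - [1, 0, 0, 0, 0]
    - [1, 0, 0, 0, 0]
    - [1, 0, 0, 0, 0]
    - [1, 0, 0, 0, 0]
  force: 60

```text
clock: 34.0
tcp_pos: [0.6448, 0.1854, 0.0101]
orientation: [0.616, 0.788, 0.0, 0.0]
ft_force: [-0.3, 0.7, 5.4]
opening: 0.0591
```

```bash
python3 go.py 0.429 0.3415 0.08 1.3675
```

```text
t 34.0 tcp [0.6448 0.1854 0.0101] psi 1.815 tilt 0.07 open 0.0591 F [-0.3  0.7  5.4] j [ 0.2   0.66 -0.71  1.59  0.47  1.07 -0.39]
shift now [ 20.36 -17.16  -7.02]
turn 0.447
shift after turn [ 10.93 -24.27  -7.02]
```

>>> play_rows:
  motion:
    - [1, 0, 0, -0.3, 0]
    - [1, 0, 0, -1, 0]
    - [1, 0, 0, -2.5, 0]
    - [1, 0, 0, -3, 0]
    - [1, 0, 0, -3, 0]
    - [1, 0, 0, -3, 0]
    - [1, 0, 0, -3, 0]
    - [1, 0, 0, -1, 0]

```text
clock: 34.8
tcp_pos: [0.6454, 0.186, 0.1809]
orientation: [0.616, 0.788, 0.002, 0.001]
ft_force: [0.1, -0.1, -1.8]
opening: 0.0591
```

```bash
python3 go.py 0.429 0.3415 0.08 1.3675;python3 - <<'E'
from h import *
im=imaging.camera("scene");cv2.imwrite('pics/s12.png',cv2.resize(im[80:290,270:470,::-1],None,fx=2.8,fy=2.8))
E
```

```text
t 34.8 tcp [0.6454 0.186  0.1809] psi 1.815 tilt 0.27 open 0.0591 F [ 0.1 -0.1 -1.8] j [ 0.25  0.5  -0.79  1.44  0.36  1.34 -0.31]
shift now [ 20.32 -17.29  10.01]
turn 0.447
shift after turn [ 10.84 -24.37  10.01]
```

View pics/s12.png

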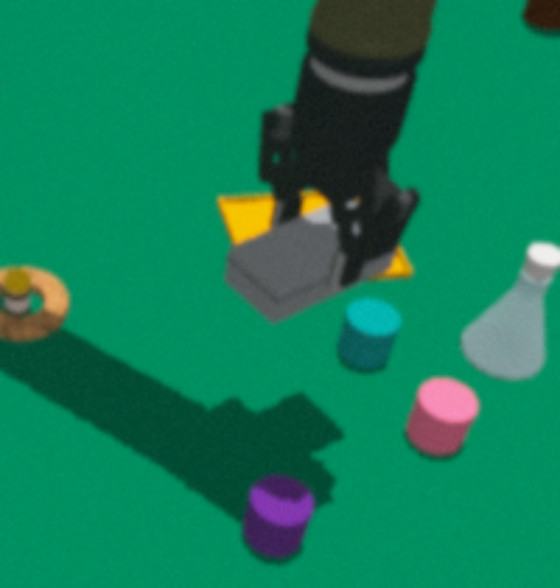

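The case is held level. Turning it to line up with the tray and carrying it over.

>>> play_rows:
  motion:
    - [1, 0, 0, 0, 0.1]
    - [1, 0, 0, 0, 0.12]
    - [1, 0, 0, 0, 0.12]
    - [1, 0, 0, 0, 0.107]
    - [1, 0.5, -1.2, 0, 0]
    - [1, 1, -2.3, 0, 0]
    - [1, 1, -2.3, 0, 0]
    - [1, 1, -2.3, 0, 0]

```text
clock: 35.65
tcp_pos: [0.5694, 0.2367, 0.1758]
orientation: [0.774, 0.633, -0.001, -0.001]
ft_force: [0.5, 0.2, -2.1]
opening: 0.0585
```

>>> play_rows:
  motion:
    - [1, 1, -2.3, 0, 0]
    - [1, 1, -2.3, 0, 0]
    - [1, 1, -2.3, 0, 0]
    - [1, 1, -2.3, 0, 0]
    - [1, 1, -2.3, 0, 0]
    - [1, 1, -2.3, 0, 0]
    - [1, 0, 0, 0, 0]
    - [1, 0, 0, 0, 0]

```text
clock: 36.45
tcp_pos: [0.4473, 0.3226, 0.1765]
orientation: [0.774, 0.633, -0.001, 0.0]
ft_force: [-0.0, -0.8, -3.5]
opening: 0.059
```

```bash
python3 go.py 0.429 0.3415 0.08 1.3675
```

```text
t 36.45 tcp [0.4473 0.3226 0.1765] psi 1.372 tilt 0.09 open 0.059 F [-0.  -0.8 -3.5] j [ 0.07  0.24 -0.84  1.75  0.19  1.24 -1.02]
shift now [ 1.5  -2.17  9.65]
turn 0.005
shift after turn [ 1.49 -2.17  9.65]
```

>>> play_rows:
  motion:
    - [1, 0.7, -1.1, 0, 0.004]
    - [1, 0.7, -1, 1, 0]
    - [1, 0, 0, 2, 0]
    - [1, 0, 0, 2, 0]
    - [1, 0, 0, 2, 0]
    - [1, 0, 0, 1, 0]
    - [1, 0, 0, 0, 0]
    - [1, 0, 0, 0, 0]

```text
clock: 37.25
tcp_pos: [0.4311, 0.3409, 0.0975]
orientation: [0.776, 0.63, 0.0, -0.0]
ft_force: [-0.1, 0.6, -2.0]
opening: 0.0591
```

```bash
python3 go.py 0.429 0.3415 0.013 1.369;python3 - <<'E'
from h import *
im=imaging.camera("scene");cv2.imwrite('pics/s13.png',cv2.resize(im[80:240,310:470,::-1],None,fx=3.7,fy=3.7))
E
```

```text
t 37.25 tcp [0.4311 0.3409 0.0975] psi 1.364 tilt 0.03 open 0.0591 F [-0.1  0.6 -2. ] j [ 0.    0.32 -0.83  1.84  0.26  1.1  -1.13]
shift now [ 0.01 -0.21  8.45]
turn -0.005
shift after turn [ 0.01 -0.21  8.45]
```

View pics/s13.png

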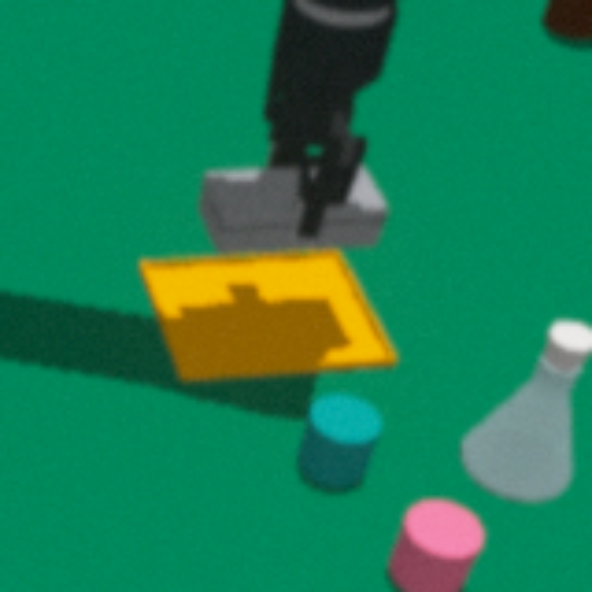

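>>> play_rows:
  motion:
    - [1, 0, -0.2, 1.5, -0.005]
    - [1, 0, 0, 2, 0]
    - [1, 0, 0, 2, 0]
    - [1, 0, 0, 1.2, 0]
    - [1, 0, 0, 0.6, 0]
    - [1, 0, 0, 0, 0]
    - [1, 0, 0, 0, 0]

```text
clock: 38.0
tcp_pos: [0.4296, 0.3413, 0.0249]
orientation: [0.775, 0.632, 0.001, 0.0]
ft_force: [-0.6, -0.3, -2.2]
opening: 0.0593
```

```bash
python3 go.py 0.429 0.3415 0.013 1.369;python3 - <<'E'
from h import *
im=imaging.camera("scene");cv2.imwrite('pics/s14.png',cv2.resize(im[80:240,310:470,::-1],None,fx=3.7,fy=3.7))
E
```

```text
t 38.0 tcp [0.4296 0.3413 0.0249] psi 1.369 tilt 0.06 open 0.0593 F [-0.6 -0.3 -2.2] j [-0.05  0.42 -0.78  1.9   0.35  0.97 -1.19]
shift now [ 0.01 -0.07  1.19]
turn -0.0
shift after turn [ 0.01 -0.07  1.19]
```

View pics/s14.png

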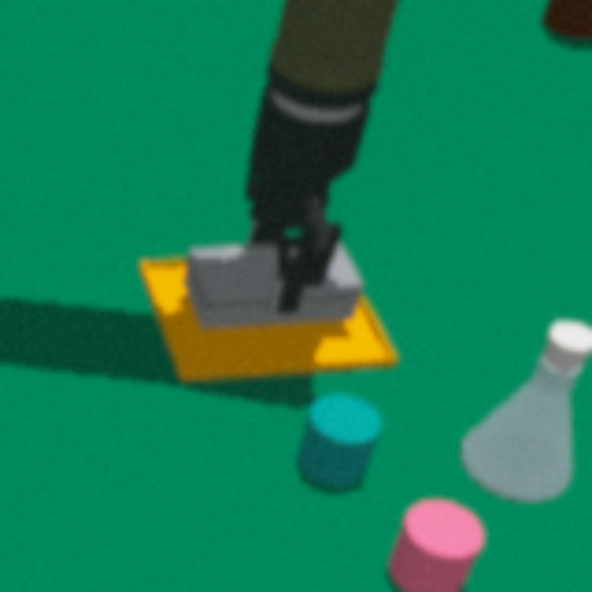

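>>> play_rows:
  motion:
    - [1, 0, 0, 0.5, 0]
    - [1, 0, 0, 0.3, 0]
    - [1, 0, 0, 0.2, 0]
    - [1, 0, 0, 0, 0]
    - [1, 0, 0, 0, 0]

```text
clock: 38.55
tcp_pos: [0.4292, 0.3408, 0.0142]
orientation: [0.775, 0.632, -0.0, -0.0]
ft_force: [-1.0, -0.0, -2.8]
opening: 0.059
```

>>> play_rows:
  motion:
    - [1, 0, 0, 0.1, 0]
    - [1, 0, 0, 0, 0]
    - [1, 0, 0, 0, 0]

```text
clock: 38.85
tcp_pos: [0.4292, 0.3408, 0.0133]
orientation: [0.775, 0.632, -0.0, 0.0]
ft_force: [0.4, 0.7, -2.4]
opening: 0.059
```

>>> play_rows:
  motion:
    - [1, 0, 0, 0.1, 0]
    - [1, 0, 0, 0, 0]
    - [1, 0, 0, 0, 0]

```text
clock: 39.15
tcp_pos: [0.4294, 0.3409, 0.013]
orientation: [0.775, 0.632, 0.0, 0.0]
ft_force: [-2.5, -2.4, 5.4]
opening: 0.0589
```

Contact with the tray floor. Release and rise.

>>> play_rows:
  motion:
    - [-0.5, 0, 0, 0, 0]
    - [-0.7, 0, 0, 0, 0]
    - [-0.9, 0, 0, 0, 0]
    - [-0.9, 0, 0, 0, 0]
    - [-0.9, 0, 0, 0, 0]

```text
clock: 39.65
tcp_pos: [0.4292, 0.3408, 0.0122]
orientation: [0.775, 0.632, -0.0, -0.0]
ft_force: [0.7, 0.3, 0.3]
opening: 0.0809
```

>>> play_rows:
  motion:
    - [-0.9, 0, 0, -0.5, 0]
    - [-0.9, 0, 0, -2, 0]
    - [-0.9, 0, 0, -3, 0]
    - [-1, 0, 0, -4, 0]
    - [-1, 0, 0, -4, 0]
    - [-1, 0, 0, -3, 0]
    - [-1, 0, 0, 0, 0]

```text
clock: 40.35
tcp_pos: [0.4313, 0.3431, 0.1823]
orientation: [0.775, 0.632, 0.004, 0.001]
ft_force: [0.6, -0.0, 0.5]
opening: 0.0857
```

>>> play_rows:
  motion:
    - [-1, -2, 0, -0.5, 0]
    - [-1, -3, 0, 0, 0]
    - [-1, -3, 0, 0, 0]
    - [-1, -3, 0, 0, 0]
    - [-1, -3, 0, 0, 0]
    - [-1, -3, 0, 0, 0]
    - [-1, 0, 0, 0, 0]

```text
clock: 41.05
tcp_pos: [0.3944, 0.1699, 0.1814]
orientation: [0.777, 0.63, -0.001, 0.001]
ft_force: [0.1, -0.2, 0.5]
opening: 0.0853
```

```bash
python3 go.py;python3 - <<'E'
from h import *
im={}
for n in("scene","top"):im[n]=imaging.camera(n)
cv2.imwrite('pics/s15.png',cv2.resize(im["scene"][100:310,80:480,::-1],None,fx=2,fy=2))
cv2.imwrite('pics/t15.png',cv2.resize(im["top"][140:320,110:440,::-1],None,fx=2.4,fy=2.4))
for n in im:
    s=proj([[.429,.341,.039]],n)[0].astype(int);H=hsv(im[n]);print(n,H[s[1],s[0]])
    ok=(H[...,1]<70);l=cv2.connectedComponents(ok.astype(np.uint8))[1];m=(l==l[s[1],s[0]]).astype(float)
    print('case',fit(lambda p:box(*p,.003,.039,.06,.124),[.429,.341,-.2],{n:m},[.01,.01,.1]),m.sum())
    def d(nm,m,f,x): print(nm,n,fit(f,x,{n:m},[.01,.01]),m.sum())
    d('red',mask(im[n],170,8,150,50,proj([[.431,-.332,.101]],n)[0]),lambda p:cyl(*p,.101-(.0113 if n=="scene" else .001),.101,.025),[.431,-.332])
    d('vial',mask(im[n],20,35,120,60,proj([[.438,.0135,.042]],n)[0]),lambda p:cyl(*p,.042-(.0118 if n=="scene" else .002),.042,.013),[.438,.0135])
E
```

```text
t 41.05 tcp [0.3944 0.1699 0.1814] psi 1.363 tilt 0.21 open 0.0853 F [ 0.1 -0.2  0.5] j [ 0.33 -0.12 -0.74  2.01 -0.08  1.23 -0.59]
scene [116  11 178]
case (array([ 0.4272969 ,  0.34461594, -0.21207746]), np.float64(0.13962710084033614)) 896.0
red scene (array([ 0.43324245, -0.33004359]), np.float64(0.10848391644239395)) 306.0
vial scene (array([0.44005995, 0.01081996]), np.float64(0.1676767676767677)) 99.0
top [33 65 83]
case (array([0.37745407, 0.27735387, 0.36288565]), np.float64(0.9311471094461882)) 11620.0
red top (array([ 0.42901343, -0.33042844]), np.float64(0.12624798711755233)) 207.0
vial top (array([0.43782752, 0.00978681]), np.float64(0.1264520902700703)) 53.0
```

View pics/s15.png

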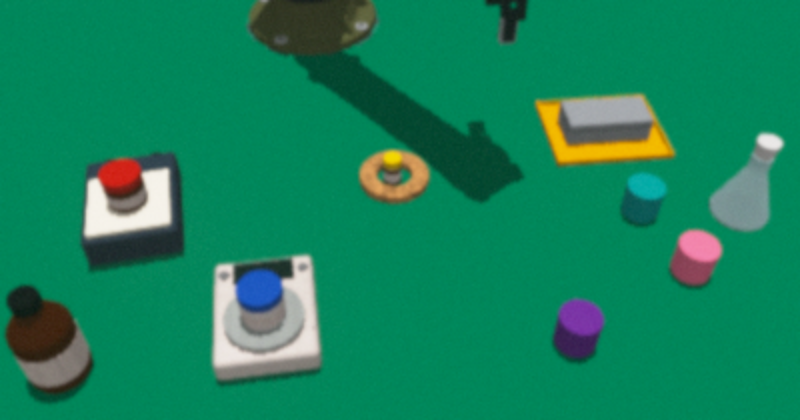

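View pics/t15.png

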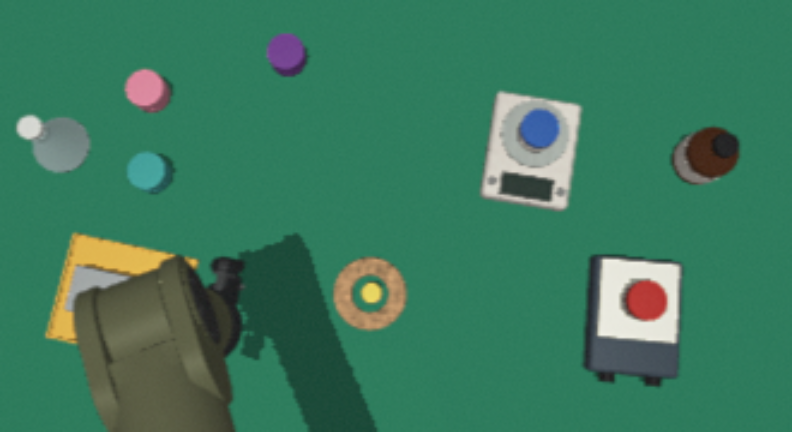

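Everything looks placed. The arm still hides the case from the top camera, so I'll move it aside for a final check.

>>> play_rows:
  motion:
    - [-1, 0, 2, 0, 0]
    - [-1, -1, 3, 0, 0]
    - [-1, -2, 3, 0, 0]
    - [-1, -3, 2, 0, 0]
    - [-1, -3, 2, 0, 0]
    - [-1, -3, 1, 0, 0]
    - [-1, -3, 0, 0, 0]
    - [-1, 0, 0, 0, 0]

```text
clock: 41.95
tcp_pos: [0.4924, -0.0022, 0.1815]
orientation: [0.776, 0.63, -0.001, -0.0]
ft_force: [-0.6, -0.0, -0.3]
opening: 0.0856
```

```bash
python3 go.py;python3 - <<'E'
from h import *
im={}
for n in("scene","top"):im[n]=imaging.camera(n)
cv2.imwrite('pics/t16.png',cv2.resize(im["top"][220:310,110:250,::-1],None,fx=5,fy=5))
ms={}
for n in im:
    s=proj([[.429,.341,.039]],n)[0].astype(int);H=hsv(im[n])
    tr=render(box(.429,.341,-.202,.003,.02,.134,.164),n) if n=="top" else 1
    ok=(H[...,1]<90)&(H[...,2]>50);ok=ok&(tr>.5) if n=="top" else ok
    l=cv2.connectedComponents(ok.astype(np.uint8))[1];m=(l==l[s[1],s[0]]).astype(float)
    print('case',n,fit(lambda p:box(*p,.003,.039,.06,.124),[.429,.341,-.2],{n:m},[.01,.01,.1]),m.sum())
E
```

```text
t 41.95 tcp [ 0.4924 -0.0022  0.1815] psi 1.364 tilt 0.1 open 0.0856 F [-0.6 -0.  -0.3] j [ 0.51  0.05 -0.57  1.88  0.03  1.22 -0.28]
case scene (array([ 0.42779332,  0.34372638, -0.21175117]), np.float64(0.11427288472640965)) 917.0
case top (array([ 0.42893172,  0.3403585 , -0.194874  ]), np.float64(0.056342438695379866)) 814.0
```

View pics/t16.png

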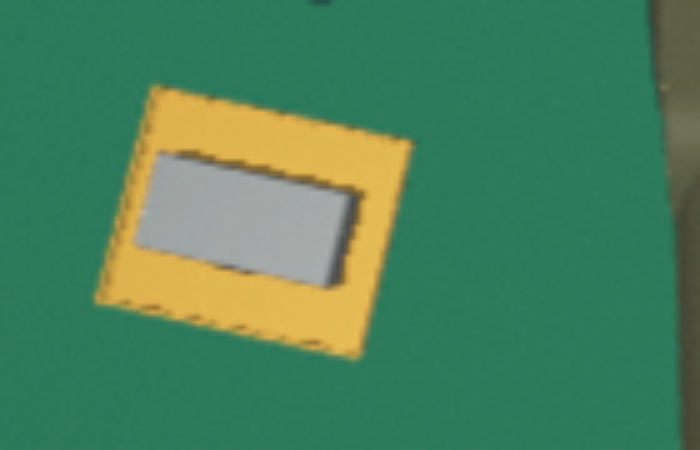

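The case lies flat, aligned and centred in the tray: the top-view fit gives (0.429, 0.340, -0.195), against the tray at (0.4286, 0.3403, -0.203). Handing in.

```bash
python3 - <<'E'
from cell import env
print(env.job_done())
E
```

```text
the job is handed in; nothing more can be done
None
```

I took the stack apart from the top: vial into the cork ring, blue pot onto the balance pan, red jar onto the stirrer plate, then the empty case into the tray. Each was lowered to light contact (4.8–7.6 N) before release. The job was handed in at about 42 s of the 128 s allowed.

All four stood upright or flat in the last pictures, and the bottle, flask and look-alikes looked undisturbed. Fitted positions against their targets:

| Thing | Offset from target |
|---|---|
| Blue pot | About 2 mm |
| Red jar | About 2–3 mm |
| Vial | About 3–4 mm off centre in the hole, by camera fit. The arm released it within 1 mm of centre. |
| Case | Under 1 mm and 0.01 rad in the top view |

**Disagreements:** The two cameras differed by 1–4 mm on some positions. For the case, the scene-view fit was poorer and read about 3 mm and 0.01 rad differently from the top view. The first top-view fit of the case failed because the arm blocked the view. I moved the arm aside and repeated it.

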